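# Roll up and pin the tool cabinet's shutter, stow the loose things, close up again

### The job

Roll the slatted shutter of the little tool cabinet up until it stays open by itself, line up the hole in its lug with the one in the cabinet's lug and push the locking pin fully home through both; only then lay the tin, black case, tape measure and spray pen, whichever of them are there, flat on the cabinet's floor, none on another. When all are in, draw the pin, lay it on the table beside the cabinet and roll the shutter fully shut, leaving the glue bottle and tape roll where they stand.

Things in the scene. Friction and masses are not known exactly. Their poses are not given: they have to be found in the camera images.
- rolltop: Fixed plywood roll-top cabinet, 290 (x) x 384 (y) x 187 mm high. Origin on the table under the shutter's axis, mid-width; x to its back, y to its left, z up. Cheeks at |y| 180 to 192, D-shaped, radius 145 about the axis (along y, at x 0, z 42). Floor top z 8; front sill x -136 to -128, 58 high. A fixed back shell covers all behind x +20: work from above into x -128 to +20, |y| < 180.
- shutter (a joint): Travel of the slatted wooden shutter round its axis, rad: 0 = shut at the front, grows as it is raised and goes over to the back; the lug holes are in line at 1.571, end stop at 1.69. Raising takes up to about 7 N at the bar. Let go below about 0.6 it runs shut again; let go above about 0.8 it stays where it is.
- bar_mid (a point): Middle of the shutter's round lift bar, 12 mm thick, 130 long, along the cabinet's y, on two thin posts 116 mm apart; 32 mm clear gap to the slats. At travel q it is at cabinet x = -172 cos(0.349 + q), z = 42 + 172 sin(0.349 + q) mm.
- ear_hole (a point): Centre of the 15 mm hole in the shutter's own lug (36 mm square, 12 thick, hole along the cabinet's y), which moves with the shutter (arc radius 162) and passes 4 mm inside the cabinet's lug. In line with tab_hole at travel 1.571, then 22 mm to its +y.
- tab_hole (a point): Centre of the outer mouth (cabinet x 55, y -192, z 194 mm) of the 15 mm hole in the fixed lug (36 mm square, 12 thick) that stands up from the cabinet's right cheek; axes as the cabinet's. The pin enters here, moving along the cabinet's +y.
- pin_grip (a point): Centre of the locking pin's black grip, 16 x 50 x 16 mm (y along the pin). Its steel shank, 12 mm thick, 70 long, nose tapered over the last 12 mm, points to the pin's +y from the shoulder 25 mm from this point. The pin lies on the table, axis 8 mm up; it is home when the shoulder meets the outer lug.
- pin_tip (a point): Tip of the locking pin's shank, 95 mm along the pin's +y from pin_grip.
- tin_mid (a point): Centre of the small slip-lid tin, 46 (x) x 62 (y) x 32 mm high; may be absent.
- case_mid (a point): Centre of the slim black case, 40 (x) x 76 (y) x 18 mm high; may be absent.
- tape_mid (a point): Centre of the pocket tape measure lying on its side, body 56 (x) x 60 (y) x 30 mm high, with a 4 mm thick lock tab on its +x side; may be absent.
- pen_mid (a point): Middle of the barrel of the fat white spray pen lying down, 25 mm thick, 110 long along y (43 mm to its +y end, 67 mm to the tip of its tapered nose); grasp it here; may be absent.
- glue: Bystander: glue bottle, 45 mm thick, 134 high, origin under it.
- roll: Bystander: small roll of masking tape lying flat, 81 mm across, 22 high, origin under it.

How it is judged:
By the outcome, as a careful person would: the job done as asked, in the order asked, and still so for the second after the job is handed in, with the robot touching nothing.
Of tin, case, tape, pen only 2 to 3 are there at a start; the rules pass over those that are not, and their reading is None.
At some moment in a run one of tin, case, tape, pen may be knocked a few centimetres aside while the robot is not near it.
Once in a run the grip may slacken for a moment while it holds something.
It also fails if it takes over 210 s, if anything falls off the work surface, if the arm or the gripper's body presses on something with over 40 N, if the wrist force passes 120 N, or if a joint passes its speed limit or range.

### The arm

A 6-joint arm with a two-finger parallel gripper is mounted at the origin on a cart in front of the work surface, level with it; the furniture and walls round the work are solid. World frame = base frame: x ahead of the robot, y to its left, z up, the work surface at z = 0. Lengths are in mm, angles in rad, forces in N, time in s.
With the tool pointing down it reaches from about 350 to 875 mm from the base axis. Payload 4.2 kg.
Tool frame: the origin (TCP) lies at the very end of the fingers, on their centre line; the grasp point (between the pads) lies arm.grip_point_offset behind it (arm.grip_point_offset is the distance from the TCP to the grasp point, in mm); z points along the fingers, y is the line along which they close (so a half turn about z gives the same grasp; the last joint's range is limited). The gripper opens to 85 mm and grips with 20 to 120 N. Pads are 22 mm wide; open, the fingers measure 114 mm over their backs; the gripper's body (76 mm by 85 mm) begins 54 mm behind the grasp point. The pads swing forward as they close: fully open they stand 13 mm farther back than shut.
Start: joints at [-0.947, 0.385, 0.008, 0, -1.194, -0.259], TCP at [222.991, -583.845, 231.312] pointing down, gripper open.
Joint ranges: [-3.14, 3.14], [-1.21, 2.06], [-1.07, 1.41], [-3.16, 2.05], [-2.99, -0.16], [-3.1, 3.1]. Speed limits (rad/s): [2.79, 2.79, 3.14, 3.14, 3.14, 3.14].

### API

Orientations are given as a unit quaternion [x, y, z, w].
In Python, from bench import arm, cams, ticket gives the robot as it stands.
- The arm moves only by the tool servo_tool, never from a script. Its argument "commands" is a list that holds one entry, the list of rows, each a list of 7 numbers: the closure in counts, from 0 (fully open) to 255 (shut), then the shift along the tool's x, y, z in m, then the turn, a rotation vector about the tool's x, y, z in degrees. In form: [[[grip, x, y, z, ax, ay, az], ...]]. A call has 1 to 10 rows; each row shifts and turns the commanded pose from where the row before left it, along the tool's axes as they then stand; what a row does not reach is not made up. A row lasts 1/12 s, in which the tool goes at most 41.7 mm and 7.16 degrees, less where a joint would pass 70% of its speed; a pose out of reach is approached as far as the arm can. A call with a gripper value outside its range is refused whole. The fingers move at their own pace and stop on an object; the grip force is fixed at half the most. Time passes only in rows, so rows that do not move let the fingers close. It gives the time, the measured TCP pose, the force, the opening and the grip force at its end, in the units of the state.
- arm.read_state(): the state, without advancing time (a new reading comes with each control period).
- cams.get_image(name): name is "scene" or "side" or "wrist"; returns a dict with "frame" (384x512x3 uint8, blue, green, red), "K" (3x3 intrinsics, pixels), "T" (4x4, takes a point from camera to world coordinates). Camera axes: x right, y up, looking along -z (the intrinsics and any distortion apply to the point x, -y, -z); pixel columns grow to the right and rows downward; lengths in mm; the calibration is good to about 2 mm. A picture is of the moment at which its call begins. There is no depth.
- ticket.job_done(): hands the job in; it is judged then, once.
The state is a dict: "clock": time; "joints": joint angles; "joint_vel": joint speeds; "joint_efforts": joint torques, N m; "position": TCP position; "ee_rot": TCP orientation; "contact_force": force on the tool from outside, world axes, zero at the start; "wrist_torque": the same for the moment, N m; "gripper_width": finger opening in mm; "grasp_force": force on a finger pad.
Only numpy, scipy, OpenCV 4.12 (cv2) and the standard library are available. Lean on these libraries where they do the work, as an engineer would, in place of code of your own. Each camera call takes 0.05 s, during which the arm holds its last target. There are 200 camera calls.

## Working session

There is one attempt and no reset: what is moved stays moved. The work goes in short steps, Python scripts to look and compute and a tool call to move; the robot and the scene stay as the last step left them, time stands still between calls to the robot, and variables do not carry over. Pictures are saved under pics/ and viewed, at most 16 in all, crops included, and the job is handed in when it is done.

Besides the shell and the picture viewer there is one more tool, called after "Emit:" as name(argument=value, ...), one argument or row to a line, values as JSON. servo_tool: Moves the arm, as the interface text tells. Its arguments: {"type":"object","properties":{"commands":{"type":"array","items":{"type":"array","items":{"type":"array","items":{"type":"number"}}}}},"required":["commands"]}

```bash
ls; mkdir -p pics; python3 - <<'E'
from bench import arm,cams
import cv2,numpy as np
np.set_printoptions(precision=4,suppress=True)
for n in("scene","side"):
    d=cams.get_image(n);cv2.imwrite(f"pics/{n}0.png",cv2.resize(d["frame"],(800,600),interpolation=cv2.INTER_CUBIC));print(n,d["K"],d["T"],d.keys())
print(arm.read_state(),arm.grip_point_offset)
E
```

```text
pics
scene [[371.0929   0.     254.2461]
 [  0.     371.0929 193.2015]
 [  0.       0.       1.    ]] [[  -0.1704   -0.814     0.5553 1271.9064]
 [   0.9854   -0.1438    0.0916   89.4245]
 [   0.0053    0.5627    0.8266 1214.0473]
 [   0.        0.        0.        1.    ]] dict_keys(['frame', 'K', 'T'])
side [[385.3559   0.     254.0205]
 [  0.     385.3559 193.1256]
 [  0.       0.       1.    ]] [[   0.3624   -0.6011    0.7123 1418.2653]
 [   0.9319    0.2195   -0.2889 -377.1744]
 [   0.0173    0.7684    0.6397  939.1536]
 [   0.        0.        0.        1.    ]] dict_keys(['frame', 'K', 'T'])
{'clock': 0.1, 'joints': array([-0.9474,  0.3855,  0.0068, -0.0005, -1.194 , -0.2586]), 'joint_vel': array([ 0.0001, -0.0009,  0.0041, -0.0002, -0.0004, -0.0007]), 'joint_efforts': array([ -0.0004, -39.3319,  18.893 ,   4.1979,  -0.0026,   0.    ]), 'position': array([ 222.818 , -583.371 ,  230.2984]), 'ee_rot': array([-0.1813,  0.9834,  0.001 , -0.0002]), 'contact_force': array([ 0.1639, -0.2626,  0.4239]), 'wrist_torque': array([-0.0349, -0.0121, -0.0483]), 'grasp_force': 0.0, 'gripper_width': 85.05491947104836} 18.700000000000003
```

View pics/scene0.png

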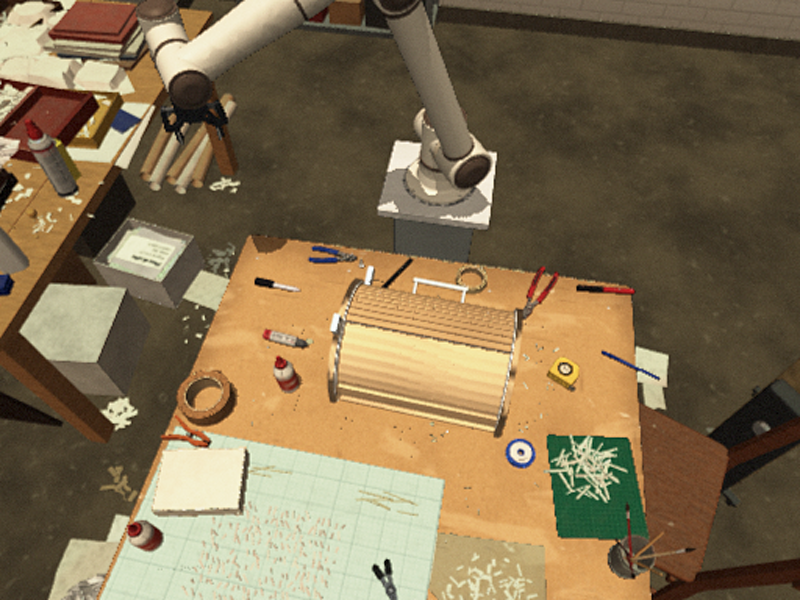

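View pics/side0.png

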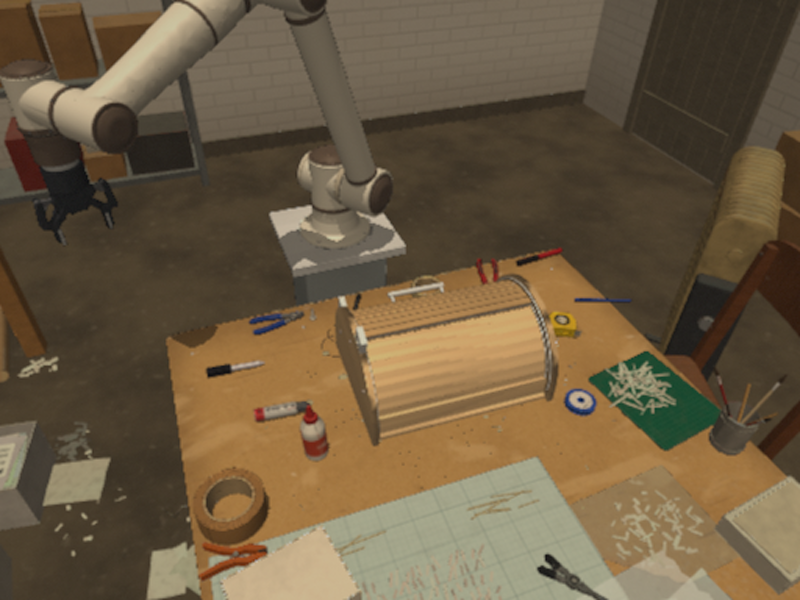

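The scene view shows the cabinet in the middle (bar at 440,287; fixed lug at 335,322) and the tape measure at 564,372. The pen is probably at 285,338, the pin at 275,285 and the glue at 285,375. I'll enlarge to confirm.

```bash
cat > h.py <<'E'
import numpy as np,cv2
from bench import arm,cams
from scipy.spatial.transform import Rotation as R
np.set_printoptions(precision=4,suppress=True)
def proj(d,P):
    P=np.atleast_2d(P);T=d["T"];c=(P-T[:3,3])@T[:3,:3]
    c=c*[1,-1,-1];u=c@d["K"].T;return u[:,:2]/u[:,2:]
def ray(d,uv,z):
    c=np.linalg.inv(d["K"])@[uv[0],uv[1],1];w=d["T"][:3,:3]@(c*[1,-1,-1]);o=d["T"][:3,3]
    return o+w*(z-o[2])/w[2]
def crop(d,x0,y0,w,h,f,name):
    cv2.imwrite("pics/"+name,cv2.resize(d["frame"][y0:y0+h,x0:x0+w],None,fx=f,fy=f,interpolation=cv2.INTER_CUBIC))
def tri(ds,uvs):
    A=[];b=[]
    for d,uv in zip(ds,uvs):
        c=np.linalg.inv(d["K"])@[uv[0],uv[1],1];w=d["T"][:3,:3]@(c*[1,-1,-1]);w/=np.linalg.norm(w)
        M=np.eye(3)-np.outer(w,w);A.append(M);b.append(M@d["T"][:3,3])
    return np.linalg.lstsq(np.vstack(A),np.hstack(b),rcond=None)[0]
E
python3 - <<'E'
from h import *
import pickle
d=cams.get_image("scene");e=cams.get_image("side");pickle.dump((d,e),open("a.pkl","wb"))
crop(d,150,150,200,150,4,"sc1.png");crop(e,110,155,260,145,3,"si1.png")
E
```

```text
(no output)
```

View pics/sc1.png

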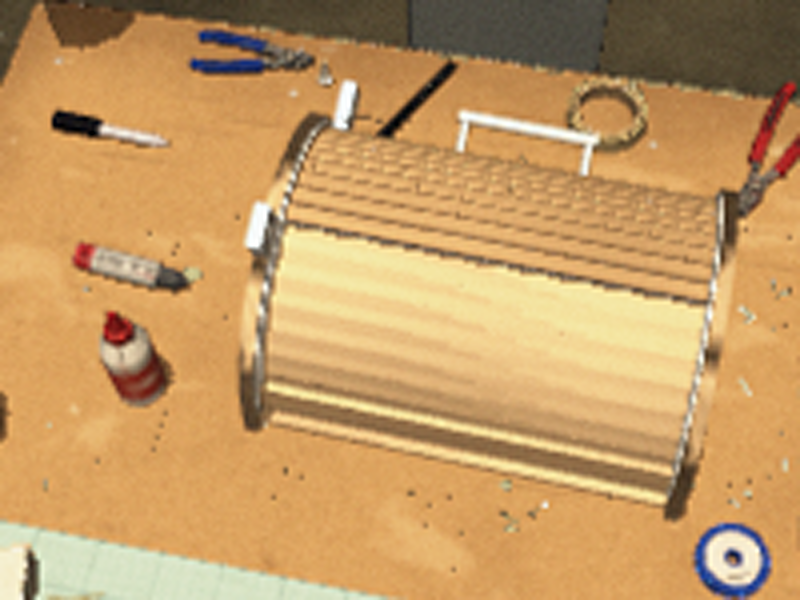

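View pics/si1.png

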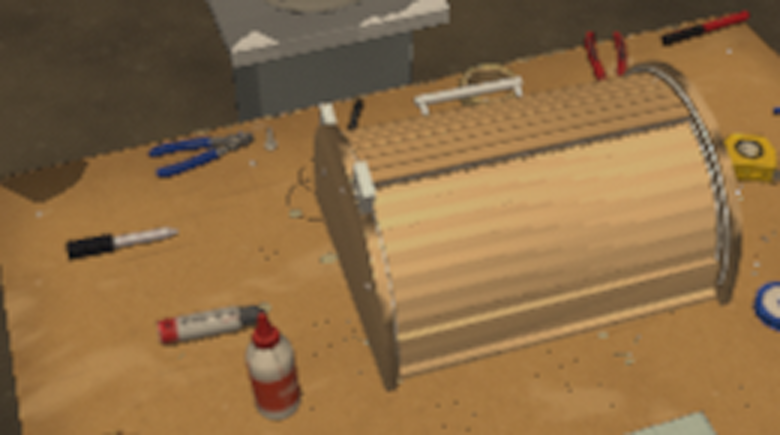

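```bash
python3 - <<'E'
from h import *
import pickle
from scipy.optimize import least_squares
d,e=pickle.load(open("a.pkl","rb"))
S=lambda u,v:(150+u/4,150+v/4)
D=lambda u,v:(110+u/3,155+v/3)
obs=[(d,S(462,115),(-161.6,-65,101)),(d,S(598,136),(-161.6,65,101)),(e,D(418,102),(-161.6,-65,101)),(e,D(520,83),(-161.6,65,101)),
(d,S(252,425),(145,-192,0)),(d,S(680,514),(145,192,0)),(e,D(393,383),(145,-192,0)),(e,D(728,298),(145,192,0)),
(e,D(365,188),(55,-186,194)),(d,S(260,225),(55,-186,194))]
def f(p):
    r=[]
    for c,uv,P in obs:
        P=R.from_euler('z',p[2]).apply(P)+[p[0],p[1],0]; r+=list(proj(c,P)[0]-uv)
    return np.array(r)
s=least_squares(f,[600,0,0],loss='soft_l1');print(s.x,np.degrees(s.x[2]));print(s.fun.reshape(-1,2))
for nm,z,a,b in(("pin rear/grip-shank/tip",8,[(52,120),(98,130),(170,142)],[(68,248),(113,243),(178,232)]),
 ("pen rear/nose",12.5,[(76,254),(192,280)],[(160,330),(262,315)]),("glue",0,[(143,395)],[(278,410)]),("strip",0,[(383,133),(452,66)],[(352,126),(360,101)]),
 ("roll",22,[(733,558)],[(780,303)])):
    for u in a: print(nm,"scene",ray(d,S(*u),z)[:2])
    for u in b: print(nm,"side",ray(e,D(*u),z)[:2])
for u in [(564,361),(565,390),(549,376),(579,373),(565,369)]: print("tape",ray(d,(u[0]*.64,u[1]*.64),30)[:2])
E
```

```text
[614.5394  52.1735  -0.0448] -2.567291444582832
[[-0.3885 -0.6072]
 [ 0.128   0.3195]
 [-0.8011 -1.498 ]
 [ 0.0581 -2.079 ]
 [-1.0308  0.5041]
 [ 0.0935  0.7034]
 [-1.4196  1.3973]
 [ 0.954  -0.414 ]
 [ 0.1282 -1.6242]
 [ 1.1272  0.6526]]
pin rear/grip-shank/tip scene [ 462.3201 -416.5918]
pin rear/grip-shank/tip scene [ 466.2405 -367.5102]
pin rear/grip-shank/tip scene [ 467.989  -292.7311]
pin rear/grip-shank/tip side [ 458.0241 -415.188 ]
pin rear/grip-shank/tip side [ 467.4425 -367.9158]
pin rear/grip-shank/tip side [ 475.4356 -297.5141]
pen rear/nose scene [ 611.9613 -344.4664]
pen rear/nose scene [ 620.4441 -229.6742]
pen rear/nose side [ 611.3123 -343.4731]
pen rear/nose side [ 628.2306 -241.3402]
glue scene [ 736.7233 -245.9911]
glue side [ 738.5855 -255.5918]
strip scene [414.5395 -87.0534]
strip scene [317.5772 -32.0893]
strip side [359.3888 -55.5654]
strip side [315.7493 -30.4085]
roll scene [805.2832 280.2543]
roll side [808.5874 266.7673]
tape [572.5113 366.4282]
tape [646.6779 369.4308]
tape [617.577  333.1588]
tape [597.99   400.5655]
tape [593.1512 368.9143]
```

The tape measure, pen and pin are found. The dark strip is too thin to be the case. The cabinet is at about (614, 52), yaw -2.6°. Next I turn the tool and go towards the bar.

```bash
cat >> h.py <<'E'
CAB=[614.5,52.2,-0.0448]
def cab(P): return R.from_euler('z',CAB[2]).apply(P)+[CAB[0],CAB[1],0]
def Rdown(th,tilt=0): # tool y at world angle th deg, pointing down; tilt about tool x
    y=np.array([np.cos(np.radians(th)),np.sin(np.radians(th)),0]);z=np.array([0,0,-1.]);x=np.cross(y,z)
    return R.from_matrix(np.c_[x,y,z])*R.from_euler('x',tilt,degrees=True)
def go(P,th,tilt=0,s=None):
    "print tool-frame shift (mm) of TCP to P and turn (deg), from the measured pose"
    s=s or arm.read_state();r=R.from_quat(s["ee_rot"]);T=Rdown(th,tilt)
    print("shift",np.round(r.inv().apply(np.array(P)-s["position"]),1),"turn",np.round((r.inv()*T).as_rotvec(degrees=True),2), "shift after turn",np.round(T.inv().apply(np.array(P)-s["position"]),1))
def st():
    s=arm.read_state();print(round(s["clock"],2),s["position"],R.from_quat(s["ee_rot"]).as_matrix()[:,1],"F",s["contact_force"],"w",s["gripper_width"],s["grasp_force"],s["joints"])
E
python3 - <<'E'
from h import *
b=cab([-161.6,0,100.8]);print(b,cab([-161.6-0,0,0])); go([b[0],b[1],230],177.43)
E
```

```text
[453.0621  59.4373 100.8   ] [453.0621  59.4373   0.    ]
shift [-444.4  518.6    1.3] turn [  0.07   0.04 -66.53] shift after turn [-652.7 -201.1    0.6]
```

Emit:
servo_tool(
  commands=[
    [[0, 0, 0, 0, 0, 0, -6.6], [0, 0, 0, 0, 0, 0, -6.6], [0, 0, 0, 0, 0, 0, -6.6], [0, 0, 0, 0, 0, 0, -6.6], [0, 0, 0, 0, 0, 0, -6.6], [0, 0, 0, 0, 0, 0, -6.6], [0, 0, 0, 0, 0, 0, -6.6], [0, 0, 0, 0, 0, 0, -6.6], [0, 0, 0, 0, 0, 0, -6.6], [0, 0, 0, 0, 0, 0, -6.6]],
  ],
)

```text
clock: 1.03
position: [222.9, -583.7, 231.0]
ee_rot: [-0.69, 0.724, 0.0, 0.0]
contact_force: [0.1, 0.5, 0.1]
gripper_width: 85.5
grasp_force: 0.0
```

Emit:
servo_tool(
  commands=[
    [[0, -0.0326, -0.01, 0, 0, 0, 0], [0, -0.0326, -0.01, 0, 0, 0, 0], [0, -0.0326, -0.01, 0, 0, 0, 0], [0, -0.0326, -0.01, 0, 0, 0, 0], [0, -0.0326, -0.01, 0, 0, 0, 0], [0, -0.0326, -0.01, 0, 0, 0, 0], [0, -0.0326, -0.01, 0, 0, 0, 0], [0, -0.0326, -0.01, 0, 0, 0, 0], [0, -0.0326, -0.01, 0, 0, 0, 0], [0, -0.0326, -0.01, 0, 0, 0, 0]],
  ],
)

```text
clock: 1.87
position: [340.6, -262.1, 231.4]
ee_rot: [-0.688, 0.726, -0.0, 0.0]
contact_force: [1.6, -0.9, 0.3]
gripper_width: 85.6
grasp_force: 0.0
```

Emit:
servo_tool(
  commands=[
    [[0, -0.0326, -0.01, 0, 0, 0, 0], [0, -0.0326, -0.01, 0, 0, 0, 0], [0, -0.0326, -0.01, 0, 0, 0, 0], [0, -0.0326, -0.01, 0, 0, 0, 0], [0, -0.0326, -0.01, 0, 0, 0, 0], [0, -0.0326, -0.01, 0, 0, 0, 0], [0, -0.0326, -0.01, 0, 0, 0, 0], [0, -0.0326, -0.01, 0, 0, 0, 0], [0, -0.0326, -0.01, 0, 0, 0, 0], [0, -0.0326, -0.01, 0, 0, 0, 0]],
  ],
)

```text
clock: 2.7
position: [458.0, 58.1, 231.4]
ee_rot: [-0.688, 0.726, 0.0, 0.0]
contact_force: [0.7, -0.5, -0.1]
gripper_width: 85.7
grasp_force: 0.0
```

```bash
python3 - <<'E'
from h import *
st()
b=cab([-161.6,0,100.8])
go([b[0]+0,b[1],230],177.43)
w=cams.get_image("wrist")
print(w["T"],w["K"]);cv2.imwrite("pics/w1.png",cv2.resize(w["frame"],(800,600)))
print(proj(w,[cab([-161.6,-65,101]),cab([-161.6,65,101])])*800/512)
E
```

```text
2.7 [457.9893  58.1425 231.4158] [-0.9986  0.0536 -0.0002] F [ 0.6727 -0.4614 -0.0687] w 85.70678208325855 0.0 [ 0.4797  0.1032 -0.373  -0.0001 -1.0943 -0.5332]
shift [-1.   5.   1.4] turn [-0.01  0.01 -0.5 ] shift after turn [-1.1  5.   1.4]
[[ -0.9986  -0.0493  -0.019  453.5605]
 [  0.0528  -0.9432  -0.3279 -26.2439]
 [ -0.0018  -0.3285   0.9445 373.7001]
 [  0.       0.       0.       1.    ]] [[290.9199   0.     253.7565]
 [  0.     290.9199 186.6429]
 [  0.       0.       1.    ]]
[[405.0613 170.9372]
 [405.4071 369.5198]]
```

View pics/w1.png

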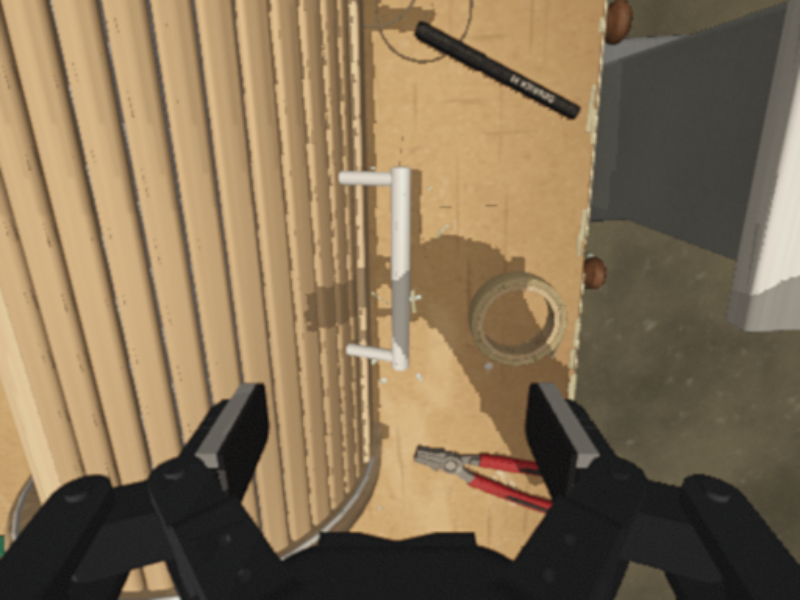

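The bar in the wrist picture runs from (402,168) to (401,370), within a pixel of the prediction. In front of the cabinet there are only the masking tape roll, a marker and pliers, so the objects here are the pen and tape measure. Next I descend on the bar with the fingers partly closed.

Emit:
servo_tool(
  commands=[
    [[160, -0.001, 0.009, 0, 0, 0, -0.5], [160, 0, 0, 0, 0, 0, 0], [160, 0, 0, 0, 0, 0, 0], [160, 0, 0, 0.02, 0, 0, 0], [160, 0, 0, 0.03, 0, 0, 0], [160, 0, 0, 0.03, 0, 0, 0], [160, 0, 0, 0.03, 0, 0, 0], [160, 0, 0, 0.02, 0, 0, 0], [160, 0, 0, 0.019, 0, 0, 0], [160, 0, 0, 0, 0, 0, 0]],
  ],
)

```text
clock: 3.58
position: [446.4, 55.8, 79.3]
ee_rot: [-0.69, 0.724, 0.001, -0.004]
contact_force: [-0.1, -0.3, -0.2]
gripper_width: 31.8
grasp_force: 0.0
```

Emit:
servo_tool(
  commands=[
    [[160, 0, -0.004, 0, 0, 0, 0], [255, 0, 0, 0, 0, 0, 0], [255, 0, 0, 0, 0, 0, 0], [255, 0, 0, 0, 0, 0, 0], [255, 0, 0, 0, 0, 0, 0], [255, 0, 0, 0, 0, 0, 0]],
  ],
)

```text
clock: 4.08
position: [455.9, 58.1, 84.2]
ee_rot: [-0.691, 0.723, -0.002, 0.003]
contact_force: [5.7, -4.5, -4.1]
gripper_width: 9.5
grasp_force: 58.3
```

```bash
python3 - <<'E'
from h import *
st()
s=arm.read_state()
# rows along the arc, tool frame fixed
R0=R.from_quat(s["ee_rot"]);g0=s["position"]+[0,0,18.7];b=lambda q:cab([-172*np.cos(.349+q),0,42+172*np.sin(.349+q)])
print("grasp pt",g0,"bar",b(0))
qs=np.linspace(0,1.571,26)
for i in range(25): print(i,np.round(R0.inv().apply(b(qs[i+1])-b(qs[i])),1))
E
```

```text
4.08 [455.9477  58.0743  84.1879] [-0.999   0.0448 -0.0069] F [ 5.7234 -4.5209 -4.053 ] w 9.45565910046922 58.3438503742218 [ 0.4829  0.2795 -0.5888  0.0025 -0.6953 -0.5296]
grasp pt [455.9477  58.0743 102.8879] bar [453.0312  59.4386 100.8168]
0 [ -0.   -4.1 -10. ]
1 [-0.  -4.7 -9.7]
2 [-0.  -5.3 -9.4]
3 [-0.  -5.9 -9.1]
4 [-0.  -6.4 -8.7]
5 [-0.  -7.  -8.3]
6 [-0.  -7.5 -7.8]
7 [-0.  -8.  -7.3]
8 [-0.  -8.4 -6.8]
9 [-0.  -8.8 -6.3]
10 [-0.  -9.2 -5.7]
11 [-0.  -9.5 -5.1]
12 [-0.  -9.8 -4.5]
13 [ -0.  -10.1  -3.9]
14 [ -0.  -10.3  -3.2]
15 [ -0.  -10.5  -2.6]
16 [ -0.  -10.6  -1.9]
17 [ -0.  -10.7  -1.2]
18 [ -0.  -10.8  -0.6]
19 [ -0.  -10.8   0.1]
20 [  0.  -10.8   0.8]
21 [  0.  -10.7   1.5]
22 [  0.  -10.6   2.1]
23 [  0.  -10.4   2.8]
24 [  0.  -10.2   3.4]
```

Emit:
servo_tool(
  commands=[
    [[255, 0, -0.0041, -0.01, 0, 0, 0], [255, 0, -0.0047, -0.0097, 0, 0, 0], [255, 0, -0.0053, -0.0094, 0, 0, 0], [255, 0, -0.0059, -0.0091, 0, 0, 0], [255, 0, -0.0064, -0.0087, 0, 0, 0], [255, 0, 0, 0, 0, 0, 0]],
  ],
)

```text
clock: 4.58
position: [480.2, 56.7, 130.7]
ee_rot: [-0.69, 0.723, -0.0, 0.001]
contact_force: [-0.7, 1.2, -0.3]
gripper_width: 9.7
grasp_force: 59.2
```

Emit:
servo_tool(
  commands=[
    [[255, 0, -0.007, -0.0083, 0, 0, 0], [255, 0, -0.0075, -0.0078, 0, 0, 0], [255, 0, -0.008, -0.0073, 0, 0, 0], [255, 0, -0.0084, -0.0068, 0, 0, 0], [255, 0, -0.0088, -0.0063, 0, 0, 0], [255, 0, -0.0092, -0.0057, 0, 0, 0], [255, 0, -0.0095, -0.0051, 0, 0, 0], [255, 0, -0.0098, -0.0045, 0, 0, 0], [255, 0, -0.0101, -0.0039, 0, 0, 0], [255, 0, -0.0103, -0.0032, 0, 0, 0]],
  ],
)

```text
clock: 5.42
position: [565.1, 52.2, 192.4]
ee_rot: [-0.691, 0.723, 0.001, -0.002]
contact_force: [-1.6, 0.6, -7.2]
gripper_width: 9.5
grasp_force: 59.2
```

Emit:
servo_tool(
  commands=[
    [[255, 0, -0.0105, -0.0026, 0, 0, 0], [255, 0, -0.0106, -0.0019, 0, 0, 0], [255, 0, -0.0107, -0.0012, 0, 0, 0], [255, 0, -0.0108, -0.0006, 0, 0, 0], [255, 0, -0.0108, 0.0001, 0, 0, 0], [255, 0, -0.0108, 0.0008, 0, 0, 0], [255, 0, -0.0107, 0.0015, 0, 0, 0], [255, 0, -0.0106, 0.0021, 0, 0, 0], [255, 0, 0, 0, 0, 0, 0]],
  ],
)

```text
clock: 6.17
position: [655.7, 47.7, 193.1]
ee_rot: [-0.691, 0.723, -0.002, 0.002]
contact_force: [2.5, -1.4, 4.4]
gripper_width: 9.6
grasp_force: 66.5
```

```bash
python3 - <<'E'
from h import *
st()
d=cams.get_image("scene");e=cams.get_image("side")
crop(d,190,165,110,80,5,"s2.png");crop(e,190,160,110,80,5,"e2.png")
a=cv2.imread("pics/s2.png");b=cv2.imread("pics/e2.png");cv2.imwrite("pics/se2.png",cv2.resize(np.vstack([a,b]),(412,600)))
print(cab([58.8,0,203.6]))
E
```

```text
6.17 [655.6768  47.707  193.0599] [-0.999   0.0453 -0.0058] F [ 2.4756 -1.3822  4.3867] w 9.561151004409748 66.47673726081848 [ 0.3195  0.463   0.0332  0.0032 -1.1359 -0.3662]
[673.241   49.5666 203.6   ]
```

View pics/se2.png

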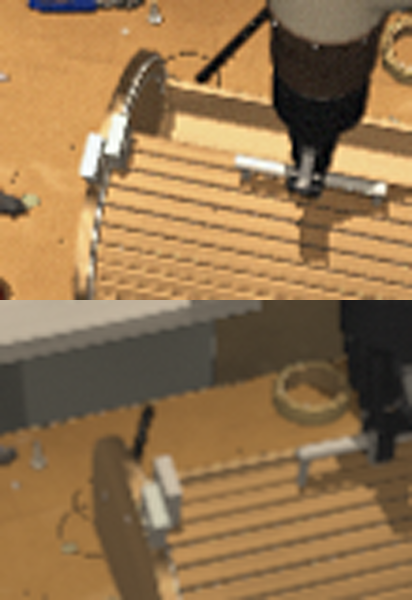

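Emit:
servo_tool(
  commands=[
    [[255, 0, -0.0103, 0.0028, 0, 0, 0], [255, 0, -0.0095, 0.0032, 0, 0, 0], [255, 0, 0, 0, 0, 0, 0], [255, 0, 0, 0, 0, 0, 0]],
  ],
)

```text
clock: 6.6
position: [675.1, 46.7, 186.7]
ee_rot: [-0.691, 0.723, -0.003, 0.002]
contact_force: [3.4, -4.0, 3.7]
gripper_width: 9.6
grasp_force: 67.5
```

```bash
python3 - <<'E'
from h import *
st()
d=cams.get_image("scene");e=cams.get_image("side")
crop(d,200,190,40,30,15,"s3.png");crop(e,215,190,40,30,15,"e3.png")
a=cv2.imread("pics/s3.png");b=cv2.imread("pics/e3.png");cv2.imwrite("pics/se3.png",cv2.resize(np.vstack([a,b]),(400,600)))
import pickle;pickle.dump((d,e),open("b.pkl","wb"))
E
```

```text
6.6 [675.0732  46.6945 186.7266] [-0.999   0.0452 -0.0063] F [ 3.3818 -4.0157  3.7417] w 9.649049653515053 67.48278021812439 [ 0.3088  0.4994  0.078   0.0032 -1.1437 -0.3553]
```

View pics/se3.png

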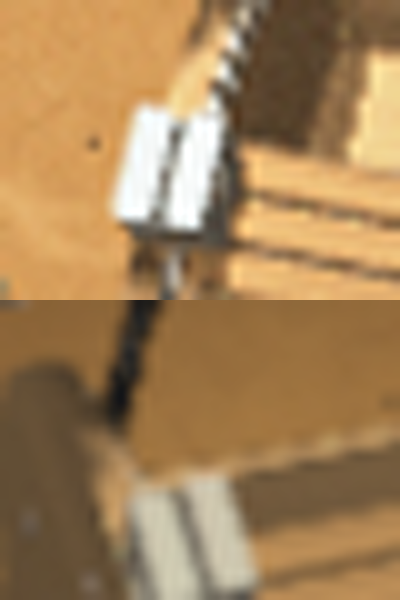

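The two lugs look nearly in line: in the scene crop the outer top runs from 145,105 to 118,220 and the inner beside it. I release the bar and check closer with the wrist camera.

Emit:
servo_tool(
  commands=[
    [[160, 0, 0, 0, 0, 0, 0], [160, 0, 0, 0, 0, 0, 0], [160, 0, 0, 0, 0, 0, 0], [160, 0, 0, -0.02, 0, 0, 0], [160, 0, 0, -0.04, 0, 0, 0], [160, 0.03, 0, 0, 0, 0, 0], [160, 0.04, 0.01, 0, 0, 0, 0], [160, 0.04, 0, 0, 0, 0, 0], [160, 0.035, 0, 0, 0, 0, 0], [160, 0, 0, 0, 0, 0, 0]],
  ],
)

```text
clock: 7.53
position: [655.1, -101.7, 243.4]
ee_rot: [-0.689, 0.725, 0.0, -0.001]
contact_force: [0.3, 1.9, -0.4]
gripper_width: 31.7
grasp_force: 0.0
```

```bash
python3 - <<'E'
from h import *
st()
w=cams.get_image("wrist")
P=cab([55,-192,212]);p=proj(w,P)[0];print(P,p,proj(w,cab([55,-164,212])))
import pickle;pickle.dump(w,open("w2.pkl","wb"))
x0,y0=int(p[0])-70,max(0,int(p[1])-50);print(x0,y0);crop(w,x0,y0,160,120,5,"w2.png")
E
```

```text
7.53 [ 655.0569 -101.6568  243.3892] [-0.9987  0.0508  0.0019] F [ 0.3079  1.8662 -0.4498] w 31.710257832045272 0.0 [ 0.0896  0.4438  0.1311  0.0003 -1.2601 -0.1406]
[ 660.8461 -142.0705  212.    ] [241.471  162.0658] [[242.2966 204.2347]]
171 112
```

View pics/w2.png

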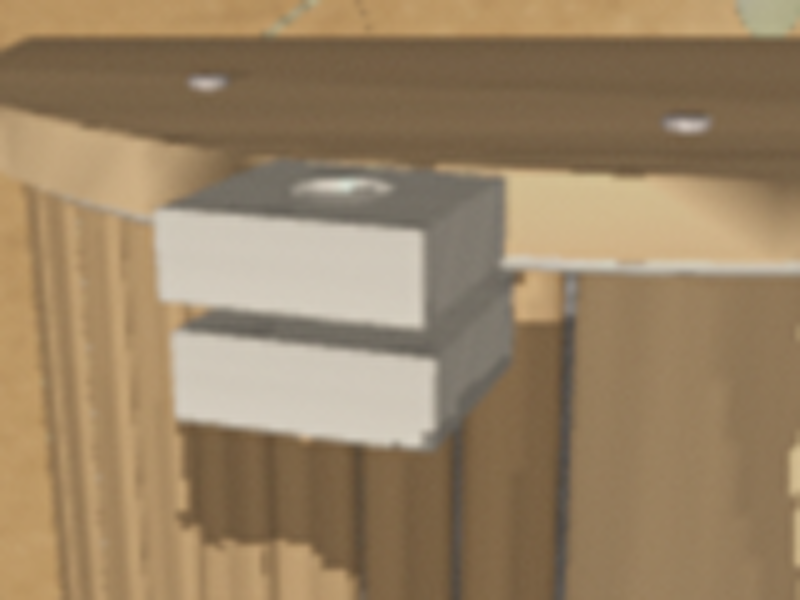

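The wrist crop shows the tab top face at (157,211)–(425,230) and the ear top at (173,333)–(437,355). The ear sits about 1.7 mm short, which is within the 3 mm total slack of the holes. I refine the tab position and plan the pin grasp.

```bash
python3 - <<'E'
from h import *
import pickle
w=pickle.load(open("w2.pkl","rb"))
obs=[((157,211),(73,-192,212)),((425,230),(37,-192,212)),((425,328),(37,-180,212)),((160,300),(73,-180,212)),((343,187),(55,-192,194)),((503,180),(37,-192,176))]
for uv,P in obs:
    q=np.array([171+uv[0]/5,112+uv[1]/5]);p=proj(w,cab(P))[0];print(P,q-p,ray(w,q,P[2])[:2]-cab(P)[:2])
a=36;
for c,n in((0.0,'ax'),):
    pass
st(); print("tab",cab([55,-192,194]))
go([463,-392,230],177)
E
```

```text
(73, -192, 212) [-9.7683 -8.0164] [ 5.4514 -5.2972]
(37, -192, 212) [-14.7819  -3.9151] [ 8.9489 -2.9123]
(37, -180, 212) [-14.5145  -2.9123] [ 9.0068 -2.368 ]
(73, -180, 212) [-10.1633  -8.8021] [ 5.7561 -6.0441]
(55, -192, 194) [-2.9295 -6.0301] [ 1.697  -4.2007]
(37, -192, 176) [ 3.5581 -1.7276] [-2.6359 -1.1473]
7.58 [655.4735 -99.3438 243.2101] [-0.9988  0.0496  0.0017] F [-0.8777  0.9808 -0.5774] w 31.775994825288333 0.0 [ 0.0928  0.4439  0.1313 -0.0006 -1.2597 -0.1422]
tab [ 660.8461 -142.0705  194.    ]
shift [301.8 177.7  13.4] turn [0.1  0.02 0.16] shift after turn [302.3 176.9  13.2]
```

```bash
python3 - <<'E'
from h import *
import pickle
from scipy.optimize import least_squares
w=pickle.load(open("w2.pkl","rb"))
r=np.array([55,0,152])/162;t=np.array([152,0,-55])/162
C=lambda a,b,y:np.array([55,y,194])+18*a*t+18*b*r
obs=[((157,211),C(1,1,-192)),((425,230),C(-1,1,-192)),((425,328),C(-1,1,-180)),((160,300),C(1,1,-180)),((503,180),C(-1,-1,-192))]
e2=[((173,333),C(1,1,-176)),((437,355),C(-1,1,-176)),((437,448),C(-1,1,-164)),((177,420),C(1,1,-164))]
for o in(obs,e2):
    f=lambda p:np.concatenate([(proj(w,cab(P)+p)[0]-[171+u/5,112+v/5]) for (u,v),P in o])
    s=least_squares(f,[0,0,0]);print(s.x,s.fun)
    f2=lambda p:f([p[0],p[1],0]);s=least_squares(f2,[0,0]);print(s.x,s.fun)
E
```

```text
[ 2.0926 -3.2227 -1.2503] [-0.0313  0.0153 -0.6012  0.4667 -0.5356  0.0158  0.5303  0.2818  0.7897
 -0.8936]
[ 2.0059 -3.5351] [-0.2767 -0.0357 -0.4687  0.444  -0.4055  0.1328  0.298   0.3551  1.0082
 -0.9841]
[ 0.3362 -4.4161  2.3434] [-0.0726 -0.6835 -0.0659  0.6988 -0.0652  0.5423  0.2153 -0.6402]
[ 0.5472 -3.5922] [ 0.2985 -0.5395 -0.4084  0.7714 -0.4002  0.3612  0.5649 -0.7233]
```

Emit:
servo_tool(
  commands=[
    [[0, 0.03, 0.018, -0.02, 0, 0, 0], [0, 0.03, 0.018, 0, 0, 0, 0], [0, 0.03, 0.018, 0, 0, 0, 0], [0, 0.03, 0.018, 0, 0, 0, 0], [0, 0.03, 0.018, 0, 0, 0, 0], [0, 0.03, 0.018, 0, 0, 0, 0], [0, 0.03, 0.018, 0, 0, 0, 0], [0, 0.03, 0.018, 0, 0, 0, 0], [0, 0.03, 0.018, 0, 0, 0, 0], [0, 0.03, 0.018, 0, 0, 0, 0]],
  ],
)

```text
clock: 8.42
position: [462.5, -388.1, 263.6]
ee_rot: [-0.692, 0.722, 0.0, 0.0]
contact_force: [0.6, -0.5, -0.3]
gripper_width: 85.1
grasp_force: 0.0
```

Emit:
servo_tool(
  commands=[
    [[0, 0, 0, 0.02, 0, 0, 0], [0, 0, 0, 0.02, 0, 0, 0], [0, 0, 0, 0, 0, 0, 0], [0, 0, 0, 0, 0, 0, 0]],
  ],
)

```text
clock: 8.75
position: [462.9, -387.2, 222.8]
ee_rot: [-0.691, 0.723, 0.002, -0.001]
contact_force: [0.2, -0.3, 0.6]
gripper_width: 85.4
grasp_force: 0.0
```

```bash
python3 - <<'E'
from h import *
st()
w=cams.get_image("wrist")
import pickle;pickle.dump(w,open("w3.pkl","wb"))
p=proj(w,[463,-392,8])[0];print(p)
cv2.imwrite("pics/w3.png",cv2.resize(w["frame"],(800,600)))
E
```

```text
8.75 [ 462.9396 -387.2347  222.8093] [-0.999   0.0442  0.003 ] F [ 0.1579 -0.3045  0.624 ] w 85.43432995762925 0.0 [-0.4287  0.3558 -0.0579 -0.0001 -1.1603  0.3845]
[253.5089 152.8515]
```

View pics/w3.png

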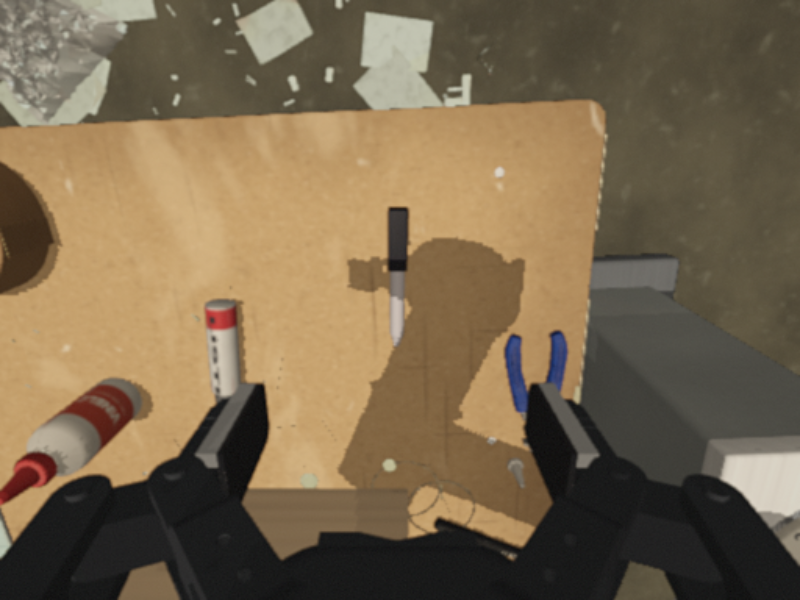

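```bash
python3 - <<'E'
from h import *
import pickle
w=pickle.load(open("w3.pkl","rb"))
k=512/800
f=lambda u,z:ray(w,(u[0]*k,u[1]*k),z)
a=f((398,208),16);b=f((398.3,270),16);t=f((396.5,345),8);print(a,b,t)
g=(a+b)/2;v=t-g;th=np.degrees(np.arctan2(v[1],v[0]));print(g,"axis deg",th,"len",np.linalg.norm(v[:2]))
go([g[0],g[1],12-18.7+8],th+90)
print("pen rear",f((221,301),12.5),f((240,360),12.5),f((208,360),12.5),"glue base",f((125,390),0))
E
```

```text
[ 460.4341 -417.6832   16.    ] [ 462.284  -368.3572   16.    ] [ 466.7569 -298.336     8.    ]
[ 461.359  -393.0202   16.    ] axis deg 86.73712607350299 len 94.8379576486926
shift [  5.4   2.1 223. ] turn [ 0.02 -0.02  0.76] shift after turn [  5.5   2.1 223. ]
pen rear [ 609.8897 -347.0668   12.5   ] [ 602.7498 -292.1659   12.5   ] [ 630.4289 -293.3899   12.5   ] glue base [ 718.1838 -259.823     0.    ]
```

Emit:
servo_tool(
  commands=[
    [[0, 0.0055, 0.002, 0, 0, 0, 0.76], [0, 0, 0, 0.04, 0, 0, 0], [0, 0, 0, 0.04, 0, 0, 0], [0, 0, 0, 0.04, 0, 0, 0], [0, 0, 0, 0.04, 0, 0, 0], [0, 0, 0, 0.03, 0, 0, 0], [0, 0, 0, 0.02, 0, 0, 0], [0, 0, 0, 0.009, 0, 0, 0], [0, 0, 0, 0, 0, 0, 0], [0, 0, 0, 0, 0, 0, 0]],
  ],
)

```text
clock: 9.63
position: [462.2, -394.2, 6.1]
ee_rot: [-0.686, 0.727, -0.001, 0.0]
contact_force: [-0.1, 0.4, 0.3]
gripper_width: 85.2
grasp_force: 0.0
```

```bash
python3 - <<'E'
from h import *
st();go([461.4,-393,2.5],176.74)
E
```

```text
9.63 [ 462.1949 -394.2029    6.1357] [-0.9983  0.0578 -0.0019] F [-0.0691  0.4328  0.2508] w 85.17346068896755 0.0 [-0.4397  0.5943 -0.285   0.0007 -0.6893  0.3813]
shift [-1.2  0.9  3.6] turn [-0.11 -0.07 -0.05] shift after turn [-1.2  0.9  3.6]
```

Emit:
servo_tool(
  commands=[
    [[0, -0.001, 0.001, 0.003, 0, 0, 0], [255, 0, 0, 0, 0, 0, 0], [255, 0, 0, 0, 0, 0, 0], [255, 0, 0, 0, 0, 0, 0], [255, 0, 0, 0, 0, 0, 0], [255, 0, 0, 0, 0, 0, 0], [255, 0, 0, 0, 0, 0, 0], [255, 0, 0, 0, 0, 0, 0], [255, 0, 0, 0, 0, 0, 0]],
  ],
)

```text
clock: 10.38
position: [460.1, -392.7, 2.4]
ee_rot: [-0.686, 0.727, -0.0, -0.0]
contact_force: [-1.3, 0.4, 3.5]
gripper_width: 14.3
grasp_force: 61.5
```

```bash
python3 - <<'E'
from h import *
st()
E
```

```text
10.38 [ 460.0818 -392.6858    2.3523] [-0.9983  0.0583 -0.0003] F [-1.3063  0.3631  3.4675] w 14.33887721223642 61.45882844924927 [-0.4391  0.5972 -0.2926  0.0003 -0.6806  0.3806]
```

Pin gripped. I lift it and bring it to the pre-insert pose, then look.

Emit:
servo_tool(
  commands=[
    [[255, 0, 0, -0.02, 0, 0, 0], [255, 0, 0, -0.03, 0, 0, 0], [255, 0, 0, -0.03, 0, 0, 0], [255, 0, 0, -0.03, 0, 0, 0], [255, 0, 0, -0.03, 0, 0, 0], [255, 0, 0, -0.03, 0, 0, 0], [255, 0, 0, -0.016, 0, 0, -0.77], [255, 0, 0, 0, 0, 0, 0], [255, 0, 0, 0, 0, 0, 0]],
  ],
)

```text
clock: 11.13
position: [459.9, -392.3, 188.0]
ee_rot: [-0.691, 0.723, -0.0, 0.001]
contact_force: [-0.6, -0.2, -1.4]
gripper_width: 14.3
grasp_force: 64.0
```

```bash
python3 - <<'E'
from h import *
st();go([657.1,-260.5,188.4],177.43)
E
```

```text
11.13 [ 459.8809 -392.3107  187.9765] [-0.9989  0.0458 -0.0012] F [-0.6045 -0.247  -1.3554] w 14.303168568245733 63.981192111968994 [-0.4391  0.3825 -0.1085 -0.0009 -1.0789  0.3937]
shift [-140.7 -191.    -0.2] turn [-0.07  0.02 -0.06] shift after turn [-140.5 -191.1   -0.4]
```

Emit:
servo_tool(
  commands=[
    [[255, -0.0175, -0.0239, 0, 0, 0, 0], [255, -0.0175, -0.0239, 0, 0, 0, 0], [255, -0.0175, -0.0239, 0, 0, 0, 0], [255, -0.0175, -0.0239, 0, 0, 0, 0], [255, -0.0175, -0.0239, 0, 0, 0, 0], [255, -0.0175, -0.0239, 0, 0, 0, 0], [255, -0.0175, -0.0239, 0, 0, 0, 0], [255, -0.0175, -0.0239, 0, 0, 0, 0], [255, 0, 0, 0, 0, 0, 0], [255, 0, 0, 0, 0, 0, 0]],
  ],
)

```text
clock: 11.97
position: [657.1, -259.6, 183.9]
ee_rot: [-0.692, 0.722, 0.003, -0.001]
contact_force: [0.0, 0.1, -0.8]
gripper_width: 14.2
grasp_force: 64.1
```

```bash
python3 - <<'E'
from h import *
st();go([657.1,-260.5,188.4],177.43)
w=cams.get_image("wrist");d=cams.get_image("scene");e=cams.get_image("side")
import pickle;pickle.dump((w,d,e),open("w4.pkl","wb"))
tab=[662.9,-145.5,194]
for c in(w,d,e):print(proj(c,tab)[0])
crop(w,200,150,128,150,4,"x1.png");
p=proj(d,tab)[0].astype(int);crop(d,p[0]-42,p[1]-30,64,50,8,"x2.png");print(p)
p=proj(e,tab)[0].astype(int);crop(e,p[0]-42,p[1]-30,64,50,8,"x3.png");print(p)
a=cv2.resize(cv2.imread("pics/x1.png"),(512,600));b=cv2.resize(np.vstack([cv2.imread("pics/x2.png"),cv2.imread("pics/x3.png")]),(288,600))
cv2.imwrite("pics/x.png",np.hstack([a,b]))
E
```

```text
11.97 [ 657.0639 -259.6374  183.8714] [-0.999   0.0435  0.0059] F [ 0.0092  0.1145 -0.8089] w 14.23788138679104 64.06304597854614 [-0.1485  0.5579  0.1736 -0.001  -1.1925  0.1054]
shift [ 0.9 -0.  -4.5] turn [0.34 0.09 0.08] shift after turn [ 0.9 -0.1 -4.5]
[252.8019 407.3165]
[213.1754 206.9258]
[228.8194 217.2353]
[213 206]
[228 217]
```

View pics/x.png

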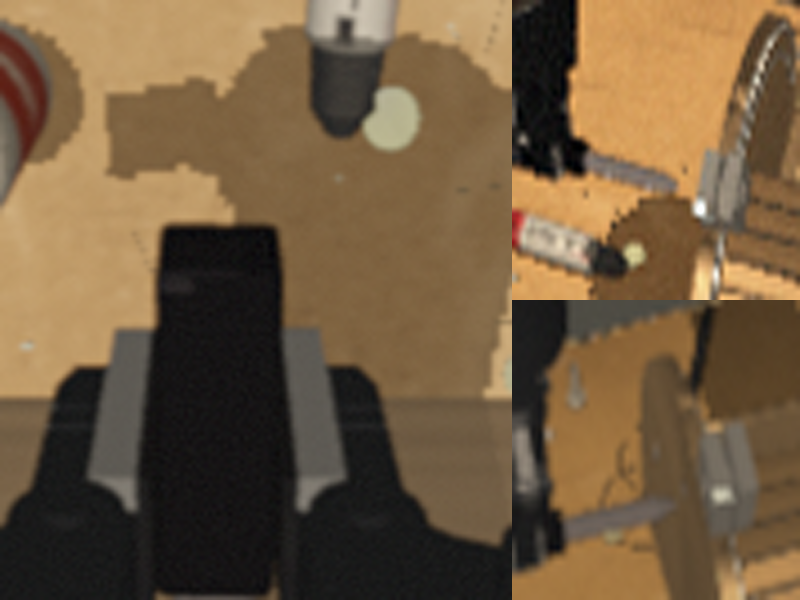

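```bash
python3 - <<'E'
from h import *
import pickle
w,d,e=pickle.load(open("w4.pkl","rb"));s=arm.read_state();r=R.from_quat(s["ee_rot"])
tip=s["position"]+r.apply([-95,0,-5.6]);print("pred tip",tip,proj(d,tip),proj(e,tip), "obs tri",tri([d,e],[(207.2,207),(221.6,220.8)]))
# lug top corners (wrist-refined pose) in these views, composite px
rr=np.array([55,0,152])/162;t=np.array([152,0,-55])/162
for nm,c,p0,oy in(("scene",d,(213,206),0),("side",e,(228,217),300)):
  for off in((0,0,0),(2,-3.4,0)):
    P=[cab(np.array([55,y,194])+18*a*t+18*b*rr)+off for y in(-192,-180) for a,b in((1,1),(-1,1),(1,-1))]
    q=proj(c,P);print(nm,off,np.round(np.c_[512+(q[:,0]-p0[0]+42)*4.5,oy+(q[:,1]-p0[1]+30)*6]).tolist())
E
```

```text
pred tip [ 660.3386 -166.8268  191.9228] [[207.0234 205.6444]] [[221.3044 218.995 ]] obs tri [ 661.6838 -166.5482  185.9674]
scene (0, 0, 0) [[697.0, 208.0], [709.0, 144.0], [706.0, 222.0], [713.0, 213.0], [725.0, 148.0], [722.0, 226.0]]
scene (2, -3.4, 0) [[692.0, 211.0], [703.0, 146.0], [700.0, 224.0], [708.0, 215.0], [719.0, 150.0], [716.0, 228.0]]
side (0, 0, 0) [[719.0, 493.0], [703.0, 426.0], [714.0, 527.0], [738.0, 487.0], [722.0, 420.0], [733.0, 522.0]]
side (2, -3.4, 0) [[715.0, 497.0], [699.0, 430.0], [710.0, 532.0], [733.0, 492.0], [718.0, 425.0], [729.0, 526.0]]
```

Emit:
servo_tool(
  commands=[
    [[255, 0.001, 0, -0.0045, 0, 0, 0], [255, 0, 0, 0, 0, 0, 0], [255, 0, 0, 0, 0, 0, 0], [255, 0, 0, 0, 0, 0, 0]],
  ],
)

```text
clock: 12.45
position: [656.9, -262.9, 192.9]
ee_rot: [-0.691, 0.723, -0.0, 0.0]
contact_force: [0.1, 0.2, -0.5]
gripper_width: 14.3
grasp_force: 64.1
```

```bash
cat > pin.py <<'E'
from h import *
from scipy.optimize import least_squares
def pinline():
    st();s=arm.read_state();r=R.from_quat(s["ee_rot"])
    obs=[]
    for n in("scene","side"):
        c=cams.get_image(n);hsv=cv2.cvtColor(c["frame"],cv2.COLOR_BGR2HSV).astype(int)
        q=proj(c,[s["position"]+r.apply([-l,0,-5.6]) for l in(38,92)])
        for u in range(int(q[:,0].min())+2,int(q[:,0].max())-1):
            v=np.interp(u,q[:,0],q[:,1]);rows=np.arange(int(v)-6,int(v)+8)
            sat=hsv[rows,u,1];wt=np.clip(np.median(np.r_[sat[:2],sat[-2:]])-sat-25,0,None)*(hsv[rows,u,2]>60)
            if wt.sum()>40: obs.append((c,u,(wt*rows).sum()/wt.sum(),n))
    f=lambda p:[ (lambda P:np.interp(u,P[:,0],P[:,1])-v)(proj(c,[s["position"]+r.apply([-l,p[0]+p[1]*(l-65),-p[2]-p[3]*(l-65)]) for l in(20,100)])) for c,u,v,n in obs]
    m=least_squares(f,[0,0,5.6,0],loss="soft_l1",f_scale=.5)
    print(len(obs),[sum(o[3]==n for o in obs) for n in("scene","side")],"y,z off at l=65 and slopes",m.x,"rms",np.std(m.fun))
    tip=s["position"]+r.apply([-95,m.x[0]+m.x[1]*30,-m.x[2]-m.x[3]*30]);print("tip",tip)
if __name__=="__main__": pinline()
E
python3 pin.py
```

```text
12.45 [ 656.8638 -262.8622  192.9444] [-0.9989  0.046  -0.0008] F [ 0.0917  0.2404 -0.4849] w 14.322788044878916 64.06713724136353 [-0.1529  0.5502  0.1828 -0.0001 -1.2027  0.1069]
29 [13, 16] y,z off at l=65 and slopes [ 2.3372 -0.0304 -0.9047 -0.0071] rms 0.13887004343409404
tip [ 659.8152 -167.8974  191.8284]
```

Emit:
servo_tool(
  commands=[
    [[255, 0, 0, 0, 0, 0, 0], [255, 0, 0, 0, 0, 0, 0], [255, 0, 0, 0, 0, 0, 0], [255, 0, 0, 0, 0, 0, 0], [255, 0, 0, 0, 0, 0, 0], [255, 0, 0, 0, 0, 0, 0]],
  ],
)

```text
clock: 13.05
position: [657.2, -262.3, 192.4]
ee_rot: [-0.691, 0.723, 0.0, -0.0]
contact_force: [-0.2, 0.6, -1.1]
gripper_width: 14.4
grasp_force: 64.1
```

```bash
cat >> pin.py <<'E'
    # same two cameras: where do they put the tab? match top-face (bright, z up) blob by lug-edge fit is left to the eye
    d=cams.get_image("scene");e=cams.get_image("side")
    crop(d,196,188,40,30,10,"y1.png");crop(e,210,202,40,30,10,"y2.png")
    cv2.imwrite("pics/y.png",np.vstack([cv2.imread("pics/y1.png"),cv2.imread("pics/y2.png")]))
E
python3 pin.py; python3 -c "
from h import *
st();s=[]
for i in range(6): cams.get_image('scene');s.append(arm.read_state()['position'])
print(np.array(s))"
```

```text
13.05 [ 657.2122 -262.3004  192.3781] [-0.999   0.0452  0.    ] F [-0.1747  0.5952 -1.0674] w 14.420970205668 64.06871795654297 [-0.152   0.5511  0.183  -0.     -1.2027  0.1068]
[[ 657.2206 -262.3223  192.3748]
 [ 657.2108 -262.3093  192.4014]
 [ 657.2034 -262.3174  192.3741]
 [ 657.2356 -262.3172  192.4144]
 [ 657.2087 -262.3397  192.4296]
 [ 657.1598 -262.343   192.4095]]  File "pin.py", line 19
    d=cams.get_image("scene");e=cams.get_image("side")
IndentationError: unexpected indent
```

```bash
python3 - <<'E'
L=open("pin.py").read().split("\n");i=[k for k,l in enumerate(L) if l.startswith("if __name__")][0];m=L.pop(i)
open("pin.py","w").write("\n".join(L).rstrip()+"\n"+m+"\n")
E
python3 pin.py
```

```text
13.35 [ 657.1598 -262.343   192.4095] [-0.999   0.0452  0.0001] F [-0.6199 -0.2862 -0.7983] w 14.155680548836038 64.06818509101868 [-0.152   0.5511  0.183  -0.     -1.2028  0.1069]
29 [13, 16] y,z off at l=65 and slopes [ 2.3187 -0.0302 -0.7868 -0.0077] rms 0.10909716576573579
tip [ 660.0396 -167.3762  191.3936]
```

View pics/y.png

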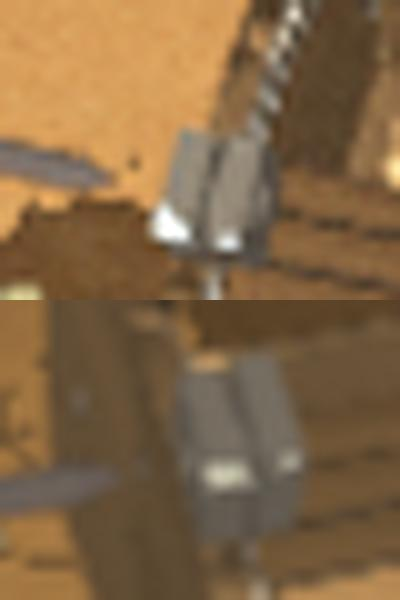

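```bash
python3 - <<'E'
from h import *
d=cams.get_image("scene");e=cams.get_image("side")
r=np.array([55,0,152])/162;t=np.array([152,0,-55])/162
for n,a,us,ue in(("FO",-1,(214.3,201.0),(227.8,239.0)),("BO",1,(211.0,211.8),(230.5,251))):
    P=cab(np.array([55,-192,194])+18*a*t+18*r);print(n,P,tri([d,e],[us,ue]),proj(d,P)[0]-us,proj(e,P)[0]-ue)
E
```

```text
FO [ 650.0791 -141.5878  217.    ] [ 608.6668 -154.3889   89.9742] [ 0.3732 -1.0446] [  0.6998 -31.0521]
BO [ 683.823  -143.1006  204.7778] [ 647.1233 -158.7583   77.2452] [ 1.0955 -1.0822] [  1.4532 -31.9154]
```

```bash
python3 - <<'E'
from h import *
d=cams.get_image("scene");e=cams.get_image("side")
r=np.array([55,0,152])/162;t=np.array([152,0,-55])/162
for n,a,us,ue in(("FO",-1,(214.3,201.0),(227.8,209.0)),("BO",1,(211.0,211.8),(230.5,221))):
    P=cab(np.array([55,-192,194])+18*a*t+18*r);print(n,P,tri([d,e],[us,ue])-P)
E
```

```text
FO [ 650.0791 -141.5878  217.    ] [ 0.9348 -1.718  -3.5463]
BO [ 683.823  -143.1006  204.7778] [ 0.6648 -4.1725 -5.8088]
```

Emit:
servo_tool(
  commands=[
    [[255, 0, 0, 0.003, 0, 0, 0], [255, -0.008, 0, 0, 0, 0, 0], [255, -0.008, 0, 0, 0, 0, 0], [255, -0.004, 0, 0, 0, 0, 0], [255, -0.004, 0, 0, 0, 0, 0], [255, -0.004, 0, 0, 0, 0, 0], [255, 0, 0, 0, 0, 0, 0], [255, 0, 0, 0, 0, 0, 0], [255, 0, 0, 0, 0, 0, 0]],
  ],
)

```text
clock: 14.5
position: [658.5, -234.4, 189.5]
ee_rot: [-0.691, 0.723, -0.0, 0.0]
contact_force: [-0.4, 0.3, -0.7]
gripper_width: 14.5
grasp_force: 64.1
```

```bash
python3 pin.py
```

```text
14.5 [ 658.5018 -234.4007  189.4915] [-0.999   0.0451 -0.0001] F [-0.3583  0.2575 -0.749 ] w 14.488655312162859 64.06673669815063 [-0.1113  0.5381  0.1529  0.0001 -1.1855  0.0661]
28 [13, 15] y,z off at l=65 and slopes [ 0.4442 -0.1593  1.3818  0.1087] rms 0.3829394032182932
tip [ 667.1175 -139.6926  194.1245]
```

Emit:
servo_tool(
  commands=[
    [[255, -0.004, 0, 0, 0, 0, 0], [255, -0.004, 0, 0, 0, 0, 0], [255, 0, 0, 0, 0, 0, 0], [255, 0, 0, 0, 0, 0, 0]],
  ],
)

```text
clock: 15.03
position: [658.9, -226.0, 189.5]
ee_rot: [-0.691, 0.723, -0.0, 0.0]
contact_force: [-0.2, -0.7, -1.2]
gripper_width: 14.4
grasp_force: 64.1
```

Emit:
servo_tool(
  commands=[
    [[255, -0.004, 0, 0, 0, 0, 0], [255, -0.004, 0, 0, 0, 0, 0], [255, 0, 0, 0, 0, 0, 0], [255, 0, 0, 0, 0, 0, 0]],
  ],
)

```text
clock: 15.37
position: [659.2, -218.0, 189.4]
ee_rot: [-0.691, 0.723, 0.0, 0.0]
contact_force: [-0.0, -0.2, -0.8]
gripper_width: 14.6
grasp_force: 64.0
```

Emit:
servo_tool(
  commands=[
    [[255, -0.004, 0, 0, 0, 0, 0], [255, -0.004, 0, 0, 0, 0, 0], [255, -0.004, 0, 0, 0, 0, 0], [255, 0, 0, 0, 0, 0, 0], [255, 0, 0, 0, 0, 0, 0]],
  ],
)

```text
clock: 15.78
position: [659.6, -205.7, 189.5]
ee_rot: [-0.691, 0.723, 0.0, 0.0]
contact_force: [-1.2, 1.9, 0.4]
gripper_width: 14.1
grasp_force: 64.2
```

Emit:
servo_tool(
  commands=[
    [[255, -0.005, 0, 0, 0, 0, 0], [255, -0.005, 0, 0, 0, 0, 0], [255, -0.005, 0, 0, 0, 0, 0], [255, 0, 0, 0, 0, 0, 0], [255, 0, 0, 0, 0, 0, 0]],
  ],
)

```text
clock: 16.2
position: [660.6, -190.5, 189.3]
ee_rot: [-0.691, 0.723, 0.0, 0.0]
contact_force: [-1.7, 0.2, -0.5]
gripper_width: 14.4
grasp_force: 64.1
```

Emit:
servo_tool(
  commands=[
    [[255, -0.004, 0, 0, 0, 0, 0], [255, -0.004, 0, 0, 0, 0, 0], [255, -0.004, 0, 0, 0, 0, 0], [255, 0, 0, 0, 0, 0, 0], [255, 0, 0, 0, 0, 0, 0]],
  ],
)

```text
clock: 16.62
position: [661.1, -179.0, 189.3]
ee_rot: [-0.691, 0.723, -0.0, 0.0]
contact_force: [0.3, 0.5, -1.0]
gripper_width: 14.0
grasp_force: 64.0
```

Emit:
servo_tool(
  commands=[
    [[255, -0.003, 0, 0, 0, 0, 0], [255, -0.003, 0, 0, 0, 0, 0], [255, 0, 0, 0, 0, 0, 0], [255, 0, 0, 0, 0, 0, 0], [255, 0, 0, 0, 0, 0, 0]],
  ],
)

```text
clock: 17.03
position: [661.2, -173.4, 189.4]
ee_rot: [-0.691, 0.723, -0.0, 0.0]
contact_force: [-0.0, 0.2, -1.2]
gripper_width: 14.1
grasp_force: 64.1
```

Emit:
servo_tool(
  commands=[
    [[255, -0.003, 0, 0, 0, 0, 0], [255, 0, 0, 0, 0, 0, 0], [255, 0, 0, 0, 0, 0, 0]],
  ],
)

```text
clock: 17.28
position: [661.3, -171.7, 189.5]
ee_rot: [-0.691, 0.723, -0.001, -0.001]
contact_force: [-0.0, -5.5, -2.3]
gripper_width: 14.2
grasp_force: 63.9
```

```bash
python3 - <<'E'
from h import *
st()
E
```

```text
17.28 [ 661.2583 -171.6771  189.4617] [-0.999   0.0457  0.0001] F [-0.018  -5.5297 -2.3112] w 14.236916594845233 63.886098861694336 [-0.0171  0.5113  0.1059  0.0019 -1.1655 -0.0293]
```

Emit:
servo_tool(
  commands=[
    [[255, -0.003, 0, 0, 0, 0, 0], [255, 0, 0, 0, 0, 0, 0], [255, 0, 0, 0, 0, 0, 0]],
  ],
)

```text
clock: 17.53
position: [661.2, -171.5, 189.6]
ee_rot: [-0.69, 0.723, -0.002, -0.002]
contact_force: [0.6, -13.5, -3.4]
gripper_width: 14.3
grasp_force: 63.7
```

Pin is home: firm shoulder contact with 13 N. I release it and move over the pen for a look.

Emit:
servo_tool(
  commands=[
    [[255, 0.003, 0, 0, 0, 0, 0], [0, 0, 0, 0, 0, 0, 0], [0, 0, 0, 0, 0, 0, 0], [0, 0, 0, 0, 0, 0, 0], [0, 0, 0, 0, 0, 0, 0], [0, 0, 0, -0.03, 0, 0, 0], [0, 0, 0, -0.03, 0, 0, 0], [0, 0, 0, -0.02, 0, 0, 0], [0, 0, 0, 0, 0, 0, 0], [0, 0, 0, 0, 0, 0, 0]],
  ],
)

```text
clock: 18.37
position: [662.0, -169.8, 271.5]
ee_rot: [-0.691, 0.723, -0.001, 0.002]
contact_force: [0.2, 0.5, -1.2]
gripper_width: 85.4
grasp_force: 0.0
```

Emit:
servo_tool(
  commands=[
    [[0, 0.0265, 0.007, 0, 0, 0, 0], [0, 0.0265, 0.007, 0, 0, 0, 0], [0, 0.0265, 0.007, 0, 0, 0, 0], [0, 0.0265, 0.007, 0, 0, 0, 0], [0, 0.0265, 0.007, 0, 0, 0, 0], [0, 0, 0, 0.02, 0, 0, 0], [0, 0, 0, 0.02, 0, 0, 0], [0, 0, 0, 0, 0, 0, 0], [0, 0, 0, 0, 0, 0, 0]],
  ],
)

```text
clock: 19.12
position: [619.5, -300.8, 227.2]
ee_rot: [-0.691, 0.723, 0.002, -0.001]
contact_force: [0.0, 0.5, 0.8]
gripper_width: 85.1
grasp_force: 0.0
```

```bash
python3 - <<'E'
from h import *
import pickle
st();w=cams.get_image("wrist");pickle.dump(w,open("w5.pkl","wb"))
print(proj(w,[614.5,-303.5,12])[0]/.64);cv2.imwrite("pics/w5.png",cv2.resize(w["frame"],(800,600)))
E
```

```text
19.12 [ 619.4728 -300.7851  227.1648] [-0.999   0.045   0.0048] F [0.0057 0.5137 0.7946] w 85.1346001771152 0.0 [-0.2179  0.4995  0.1823 -0.0002 -1.2585  0.1729]
[401.9548 241.0659]
```

View pics/w5.png

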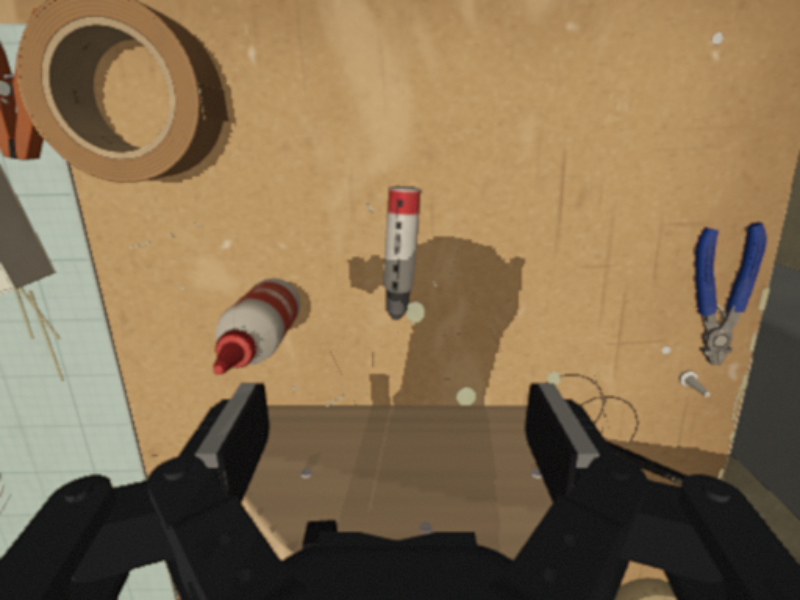

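```bash
python3 - <<'E'
from h import *
import pickle
w=pickle.load(open("w5.pkl","rb"))
f=lambda u,z:ray(w,(u[0]*.64,u[1]*.64),z)
a=f((404.5,189),18);n=f((397,318),12);v=n-a;L=np.linalg.norm(v[:2]);th=np.degrees(np.arctan2(v[1],v[0]));m=a+v*43/110
print(a,n,L,th,m);go([m[0],m[1],2.5],th+90)
E
```

```text
[ 610.9829 -345.0362   18.    ] [ 621.3876 -237.0953   12.    ] 108.44126043515364 84.49411854997066 [ 615.0502 -302.8411   15.6545]
shift [  2.    5.  226.5] turn [ 0.09 -0.02  2.96] shift after turn [  2.4   5.2 226.5]
```

Emit:
servo_tool(
  commands=[
    [[0, 0.0025, 0.005, 0, 0, 0, 3], [0, 0, 0, 0.04, 0, 0, 0], [0, 0, 0, 0.04, 0, 0, 0], [0, 0, 0, 0.04, 0, 0, 0], [0, 0, 0, 0.04, 0, 0, 0], [0, 0, 0, 0.03, 0, 0, 0], [0, 0, 0, 0.03, 0, 0, 0], [0, 0, 0, 0, 0, 0, 0], [0, 0, 0, 0, 0, 0, 0], [0, 0, 0, 0, 0, 0, 0]],
  ],
)

```text
clock: 20.0
position: [617.6, -303.9, 12.2]
ee_rot: [-0.672, 0.74, -0.002, 0.001]
contact_force: [0.6, 0.1, 0.7]
gripper_width: 85.3
grasp_force: 0.0
```

```bash
python3 - <<'E'
from h import *
st();go([615,-302.8,3],174.5)
E
```

```text
20.0 [ 617.5891 -303.9184   12.2084] [-0.9954  0.096  -0.0044] F [0.6034 0.0581 0.7195] w 85.3223337545816 0.0 [-0.2226  0.6884 -0.0602  0.0013 -0.8176  0.1256]
shift [-0.9  2.7  9.2] turn [-0.25 -0.09 -0.01] shift after turn [-0.9  2.7  9.2]
```

Emit:
servo_tool(
  commands=[
    [[0, -0.001, 0.002, 0.008, 0, 0, 0], [0, 0, 0, 0, 0, 0, 0], [255, 0, 0, 0, 0, 0, 0], [255, 0, 0, 0, 0, 0, 0], [255, 0, 0, 0, 0, 0, 0], [255, 0, 0, 0, 0, 0, 0], [255, 0, 0, 0, 0, 0, 0], [255, 0, 0, 0, 0, 0, 0], [255, 0, 0, 0, 0, 0, 0]],
  ],
)

```text
clock: 20.75
position: [613.9, -302.4, 1.9]
ee_rot: [-0.672, 0.741, -0.001, 0.0]
contact_force: [-0.6, 0.3, 3.1]
gripper_width: 24.0
grasp_force: 59.4
```

Emit:
servo_tool(
  commands=[
    [[255, 0, 0, -0.02, 0, 0, 0], [255, 0, 0, -0.03, 0, 0, 0], [255, 0, 0, -0.04, 0, 0, 0], [255, 0, 0, -0.04, 0, 0, 0], [255, 0, 0, -0.04, 0, 0, 0], [255, 0, 0, -0.04, 0, 0, 0], [255, 0, 0, -0.02, 0, 0, -2.9], [255, 0, 0, 0, 0, 0, 0], [255, 0, 0, 0, 0, 0, 0], [255, 0, 0, 0, 0, 0, 0]],
  ],
)

```text
clock: 21.58
position: [612.5, -301.8, 229.7]
ee_rot: [-0.69, 0.724, 0.002, -0.0]
contact_force: [0.0, -0.3, -0.6]
gripper_width: 23.7
grasp_force: 59.2
```

```bash
python3 - <<'E'
from h import *
CAB[0]+=1.5;CAB[1]-=2
st();P=cab([-75,-70,0]);print(P);go([P[0],-303,232],177.43);go([P[0],P[1],232],177.43)
E
```

```text
21.58 [ 612.4829 -301.844   229.6518] [-0.9989  0.0477  0.0028] F [ 0.004  -0.2526 -0.6136] w 23.67498268651902 59.16932165622711 [-0.2221  0.487   0.168  -0.0011 -1.2548  0.1747]
[537.9403 -16.3709   0.    ]
shift [ 4.7 74.4 -2.1] turn [ 0.16  0.09 -0.16] shift after turn [ 4.5 74.4 -2.3]
shift [-281.6   88.1   -1.7] turn [ 0.16  0.09 -0.16] shift after turn [-281.8   87.3   -2.3]
```

Emit:
servo_tool(
  commands=[
    [[255, 0, 0.03, 0, 0, 0, 0], [255, 0, 0.03, 0, 0, 0, 0], [255, -0.03, 0.013, 0, 0, 0, 0], [255, -0.035, 0.002, 0, 0, 0, 0], [255, -0.036, 0.002, 0, 0, 0, 0], [255, -0.036, 0.002, 0, 0, 0, 0], [255, -0.036, 0.002, 0, 0, 0, 0], [255, -0.036, 0.002, 0, 0, 0, 0], [255, -0.036, 0.002, 0, 0, 0, 0], [255, -0.036, 0.001, 0, 0, 0, 0]],
  ],
)

```text
clock: 22.42
position: [539.1, -16.1, 229.2]
ee_rot: [-0.69, 0.724, 0.001, -0.002]
contact_force: [0.8, 0.4, -0.7]
gripper_width: 23.8
grasp_force: 59.2
```

Emit:
servo_tool(
  commands=[
    [[255, 0, 0, 0, 0, 0, 0], [255, 0, 0, 0, 0, 0, 0], [255, 0, 0, 0, 0, 0, 0]],
  ],
)

```text
clock: 22.67
position: [539.9, -17.6, 229.8]
ee_rot: [-0.69, 0.723, 0.001, -0.001]
contact_force: [-0.3, 0.9, 0.1]
gripper_width: 24.3
grasp_force: 59.2
```

```bash
python3 - <<'E'
from h import *
st();go([538,-16.4,11],177.43)
E
```

```text
22.67 [539.9028 -17.6065 229.7863] [-0.9989  0.0465  0.0034] F [-0.3438  0.8838  0.0848] w 24.251621679765517 59.2004531621933 [ 0.2676  0.2436 -0.2007 -0.0002 -1.13   -0.3141]
shift [ -1.3   1.2 218.8] turn [ 0.19 -0.05 -0.1 ] shift after turn [ -1.1   2.  218.8]
```

Emit:
servo_tool(
  commands=[
    [[255, 0, 0, 0.04, 0, 0, 0], [255, 0, 0, 0.04, 0, 0, 0], [255, 0, 0, 0.04, 0, 0, 0], [255, 0, 0, 0.04, 0, 0, 0], [255, 0, 0, 0.03, 0, 0, 0], [255, 0, 0, 0.015, 0, 0, 0], [255, 0, 0, 0.005, 0, 0, 0], [255, 0, 0, 0, 0, 0, 0], [255, 0, 0, 0, 0, 0, 0], [255, 0, 0, 0, 0, 0, 0]],
  ],
)

```text
clock: 23.5
position: [541.9, -17.8, 22.8]
ee_rot: [-0.69, 0.724, -0.001, 0.001]
contact_force: [0.6, 0.6, -0.9]
gripper_width: 23.8
grasp_force: 59.2
```

```bash
python3 - <<'E'
from h import *
st();go([538,-16.4,11],177.43)
E
```

```text
23.5 [541.8792 -17.8289  22.8367] [-0.9989  0.0475 -0.003 ] F [ 0.5532  0.5971 -0.9342] w 23.773990610117917 59.212889671325684 [ 0.2664  0.4896 -0.4425  0.0004 -0.6357 -0.3143]
shift [-1.2  4.  11.8] turn [-0.17  0.04 -0.15] shift after turn [-1.3  3.9 11.8]
```

Lower the rest of the way, release, and go up.

Emit:
servo_tool(
  commands=[
    [[255, 0, 0, 0.006, 0, 0, 0], [255, 0, 0, 0.006, 0, 0, 0], [255, 0, 0, 0, 0, 0, 0], [255, 0, 0, 0, 0, 0, 0], [120, 0, 0, 0, 0, 0, 0], [120, 0, 0, 0, 0, 0, 0], [120, 0, 0, 0, 0, 0, 0], [120, 0, 0, 0, 0, 0, 0]],
  ],
)

```text
clock: 24.17
position: [540.4, -17.6, 9.3]
ee_rot: [-0.69, 0.724, 0.0, -0.0]
contact_force: [-0.3, 0.5, -0.6]
gripper_width: 45.1
grasp_force: 0.0
```

Emit:
servo_tool(
  commands=[
    [[120, 0, 0, -0.02, 0, 0, 0], [120, 0, 0, -0.03, 0, 0, 0], [120, 0, 0, -0.04, 0, 0, 0], [120, 0, 0, -0.04, 0, 0, 0], [120, 0, 0, -0.04, 0, 0, 0], [0, 0, 0, -0.05, 0, 0, 0], [0, -0.04, -0.008, 0, 0, 0, 0], [0, -0.04, -0.008, 0, 0, 0, 0], [0, -0.04, -0.008, 0, 0, 0, 0], [0, -0.04, -0.008, 0, 0, 0, 0]],
  ],
)

```text
clock: 25.0
position: [580.0, 142.1, 221.6]
ee_rot: [-0.69, 0.724, 0.0, 0.0]
contact_force: [0.9, -0.6, 0.4]
gripper_width: 85.2
grasp_force: 0.0
```

Emit:
servo_tool(
  commands=[
    [[0, -0.04, -0.008, 0, 0, 0, 0], [0, -0.04, -0.008, 0, 0, 0, 0], [0, -0.04, -0.008, 0, 0, 0, 0], [0, -0.04, -0.008, 0, 0, 0, 0], [0, -0.04, -0.008, 0, 0, 0, 0], [0, -0.02, -0.008, 0, 0, 0, 0], [0, 0, 0, 0, 0, 0, 0], [0, 0, 0, 0, 0, 0, 0]],
  ],
)

```text
clock: 25.67
position: [637.9, 359.2, 219.3]
ee_rot: [-0.691, 0.723, 0.0, -0.001]
contact_force: [-0.2, -0.2, -0.7]
gripper_width: 85.6
grasp_force: 0.0
```

```bash
python3 - <<'E'
from h import *
import pickle
st();w=cams.get_image("wrist");pickle.dump(w,open("w6.pkl","wb"));d=cams.get_image("scene")
print(proj(w,[603,367,30])[0]/.64)
a=cv2.resize(w["frame"],(512,384));b=d["frame"][150:300,180:400];b=cv2.resize(b,None,fx=1.3,fy=1.3)
c=np.zeros((384,800,3),np.uint8);c[:,:512]=a;c[:b.shape[0],512:512+b.shape[1]]=b[:,:288];cv2.imwrite("pics/w6.png",c)
E
```

```text
25.67 [637.9086 359.1792 219.2797] [-0.999   0.0455  0.0021] F [-0.2096 -0.1757 -0.6633] w 85.6301859464157 0.0 [ 0.7327  0.5803  0.3017 -0.0003 -1.2949 -0.7782]
[443.3879 261.3036]
```

View pics/w6.png

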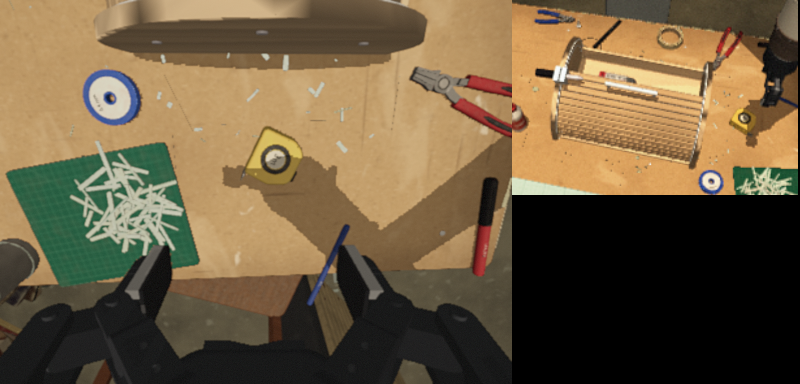

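```bash
python3 - <<'E'
from h import *
import pickle
w=pickle.load(open("w6.pkl","rb"));im=w["frame"]
x0,y0=225,105;c=im[y0:210,x0:330];h=cv2.cvtColor(c,cv2.COLOR_BGR2HSV)
m=((h[...,0]>20)&(h[...,0]<36)&(h[...,1]>140)).astype(np.uint8)
m=cv2.morphologyEx(m,cv2.MORPH_CLOSE,np.ones((5,5)))
k=max(cv2.findContours(m,0,2)[0],key=cv2.contourArea)+[x0,y0]
hull=cv2.convexHull(k)[:,0].astype(float)
W=np.array([ray(w,p,26)[:2] for p in hull]).astype(np.float32)
r=cv2.minAreaRect(W);print(r,cv2.boxPoints(r));print(cv2.approxPolyDP(W[:,None],6,True)[:,0])
v=cv2.resize(c,None,fx=5.5,fy=5.5,interpolation=cv2.INTER_CUBIC);cv2.imwrite("pics/tape.png",v)
E
```

```text
((612.8223876953125, 358.26556396484375), (61.505435943603516, 56.91442108154297), 61.33578872680664) [[573.1014 344.9319]
 [623.0407 317.6315]
 [652.5434 371.5992]
 [602.6041 398.8997]]
[[622.3371 319.7311]
 [582.236  349.3355]
 [601.3427 388.0103]
 [624.4201 386.9734]
 [649.0983 370.6954]]
```

View pics/tape.png

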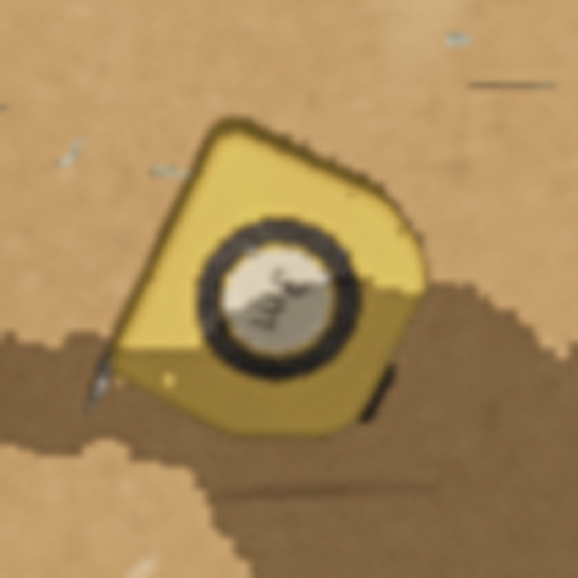

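The picture shows the tape measure rotated: straight edge (225,120)–(110,350), lock tab at (378,395). I'll grip it across its 60 mm side. First I turn the tool.

Emit:
servo_tool(
  commands=[
    [[0, 0, 0, 0, 0, 0, -6.4], [0, 0, 0, 0, 0, 0, -6.4], [0, 0, 0, 0, 0, 0, -6.4], [0, 0, 0, 0, 0, 0, -6.4], [0, 0, 0, 0, 0, 0, -6.4], [0, 0, 0, 0, 0, 0, -6.4], [0, 0, 0, 0, 0, 0, -6.4], [0, 0, 0, 0, 0, 0, -6.4], [0, 0, 0, 0, 0, 0, -6.4], [0, 0, 0, 0, 0, 0, -6.4]],
  ],
)

```text
clock: 26.6
position: [638.3, 356.4, 222.0]
ee_rot: [0.969, -0.246, 0.0, -0.0]
contact_force: [-0.0, -0.2, 0.0]
gripper_width: 85.3
grasp_force: 0.0
```

Emit:
servo_tool(
  commands=[
    [[0, 0, 0, 0, 0, 0, 0], [0, 0, 0, 0, 0, 0, 0]],
  ],
)

```text
clock: 26.77
position: [638.4, 356.9, 221.9]
ee_rot: [0.968, -0.25, 0.0, -0.0]
contact_force: [-0.5, -0.5, -0.1]
gripper_width: 85.3
grasp_force: 0.0
```

```bash
python3 - <<'E'
from h import *
st();go([616.3,356.4,4],241.5)
w=cams.get_image("wrist")
cv2.imwrite("pics/w7.png",w["frame"]);print(proj(w,[612.8,358.3,26]))
h=cv2.cvtColor(w["frame"],cv2.COLOR_BGR2HSV)
m=((h[...,0]>20)&(h[...,0]<36)&(h[...,1]>140)).astype(np.uint8);m[250:]=0
m=cv2.morphologyEx(m,cv2.MORPH_OPEN,np.ones((3,3)));m=cv2.morphologyEx(m,cv2.MORPH_CLOSE,np.ones((5,5)))
k=max(cv2.findContours(m,0,2)[0],key=cv2.contourArea);hull=cv2.convexHull(k)[:,0].astype(float)
W=np.array([ray(w,p,26)[:2] for p in hull]).astype(np.float32);print(cv2.minAreaRect(W))
E
```

```text
26.77 [638.3928 356.9213 221.8806] [-0.4837 -0.8753 -0.0005] F [-0.545  -0.48   -0.1289] w 85.30416125249904 0.0 [ 0.7301  0.576   0.3004 -0.     -1.2947  0.3359]
shift [-19.1  11.3 217.9] turn [-0.03 -0.01 -0.42] shift after turn [-19.2  11.  217.9]
[[263.3547 179.5702]]
((605.9359130859375, 362.44793701171875), (58.92464828491211, 40.25058364868164), 61.13579559326172)
```

Emit:
servo_tool(
  commands=[
    [[0, -0.019, 0.011, 0, 0, 0, -0.4], [0, 0, 0, 0.04, 0, 0, 0], [0, 0, 0, 0.04, 0, 0, 0], [0, 0, 0, 0.04, 0, 0, 0], [0, 0, 0, 0.04, 0, 0, 0], [0, 0, 0, 0.03, 0, 0, 0], [0, 0, 0, 0.015, 0, 0, 0], [0, 0, 0, 0.01, 0, 0, 0], [0, 0, 0, 0, 0, 0, 0], [0, 0, 0, 0, 0, 0, 0]],
  ],
)

```text
clock: 27.65
position: [617.1, 357.8, 6.8]
ee_rot: [0.97, -0.245, 0.0, -0.0]
contact_force: [-0.2, 0.1, 0.4]
gripper_width: 85.2
grasp_force: 0.0
```

Emit:
servo_tool(
  commands=[
    [[255, 0, 0, 0, 0, 0, 0], [255, 0, 0, 0, 0, 0, 0], [255, 0, 0, 0, 0, 0, 0], [255, 0, 0, 0, 0, 0, 0], [255, 0, 0, 0, 0, 0, 0], [255, 0, 0, 0, 0, 0, 0]],
  ],
)

```text
clock: 28.15
position: [617.7, 358.7, 8.9]
ee_rot: [0.97, -0.244, 0.001, -0.002]
contact_force: [-0.9, 0.2, 5.7]
gripper_width: 57.6
grasp_force: 64.9
```

Emit:
servo_tool(
  commands=[
    [[255, 0, 0, -0.02, 0, 0, 0], [255, 0, 0, -0.03, 0, 0, 0], [255, 0, 0, -0.04, 0, 0, 0], [255, 0, 0, -0.04, 0, 0, 0], [255, 0, 0, -0.04, 0, 0, -5], [255, 0, 0, -0.04, 0, 0, -7], [255, 0, 0, -0.03, 0, 0, -7], [255, 0, 0, 0, 0, 0, -7], [255, 0, 0, 0, 0, 0, 0], [255, 0, 0, 0, 0, 0, 0]],
  ],
)

```text
clock: 28.98
position: [615.6, 357.5, 245.3]
ee_rot: [1.0, -0.022, -0.001, 0.0]
contact_force: [-0.2, 0.8, -2.8]
gripper_width: 57.8
grasp_force: 64.8
```

```bash
python3 - <<'E'
from h import *
CAB[0]+=1.5;CAB[1]-=2
st();P=cab([-64,85,0]);print(P);go([P[0],P[1],240],267.43)
E
```

```text
28.98 [615.5926 357.4931 245.2907] [-0.0434 -0.9991  0.0001] F [-0.1543  0.8286 -2.7504] w 57.76866011460176 64.84976664651185 [ 0.752   0.5302  0.2793 -0.0014 -1.3213  0.7757]
[555.8709 137.981    0.    ]
shift [-50.1 221.9   5.4] turn [0.01 0.11 0.08] shift after turn [-49.8 222.    5.3]
```

Emit:
servo_tool(
  commands=[
    [[255, -0.02, 0.01, 0, 0, 0, 0], [255, -0.02, 0.03, 0, 0, 0, 0], [255, -0.01, 0.035, 0, 0, 0, 0], [255, 0, 0.037, 0, 0, 0, 0], [255, 0, 0.037, 0, 0, 0, 0], [255, 0, 0.037, 0, 0, 0, 0], [255, 0, 0.036, 0, 0, 0, 0], [255, 0, 0, 0, 0, 0, 0], [255, 0, 0, 0, 0, 0, 0], [255, 0, 0, 0, 0, 0, 0]],
  ],
)

```text
clock: 29.82
position: [557.2, 137.7, 244.7]
ee_rot: [1.0, -0.021, -0.001, 0.0]
contact_force: [0.3, 1.6, -1.8]
gripper_width: 57.9
grasp_force: 64.9
```

Emit:
servo_tool(
  commands=[
    [[255, 0, 0, 0.03, 0, 0, 0], [255, 0, 0, 0.04, 0, 0, 0], [255, 0, 0, 0.04, 0, 0, 0], [255, 0, 0, 0.04, 0, 0, 0], [255, 0, 0, 0.03, 0, 0, 0], [255, 0, 0, 0.02, 0, 0, 0], [255, 0, 0, 0, 0, 0, 0], [255, 0, 0, 0, 0, 0, 0], [255, 0, 0, 0, 0, 0, 0], [255, 0, 0, 0, 0, 0, 0]],
  ],
)

```text
clock: 30.65
position: [559.0, 139.0, 47.9]
ee_rot: [1.0, -0.02, 0.002, -0.001]
contact_force: [-0.1, 0.3, -1.5]
gripper_width: 57.8
grasp_force: 64.9
```

```bash
python3 - <<'E'
from h import *
st();go([555.9,138,17],267.43)
E
```

```text
30.65 [559.0008 139.0497  47.9279] [-0.0392 -0.9992 -0.0018] F [-0.0985  0.3447 -1.5218] w 57.82215711793751 64.9234174360754 [ 0.5251  0.4952 -0.3377  0.0005 -0.734   1.0061]
shift [-3.2  1.2 30.9] turn [-0.1  -0.2   0.32] shift after turn [-3.1  1.2 30.9]
```

Emit:
servo_tool(
  commands=[
    [[255, -0.003, 0, 0.015, 0, 0, 0], [255, 0, 0, 0.01, 0, 0, 0], [255, 0, 0, 0.004, 0, 0, 0], [255, 0, 0, 0.002, 0, 0, 0], [255, 0, 0, 0, 0, 0, 0], [255, 0, 0, 0, 0, 0, 0]],
  ],
)

```text
clock: 31.15
position: [554.4, 137.9, 16.9]
ee_rot: [1.0, -0.02, -0.0, 0.0]
contact_force: [-4.8, 0.6, 8.0]
gripper_width: 58.3
grasp_force: 65.9
```

Emit:
servo_tool(
  commands=[
    [[0, 0, 0, 0, 0, 0, 0], [0, 0, 0, 0, 0, 0, 0], [0, 0, 0, 0, 0, 0, 0], [0, 0, 0, -0.02, 0, 0, 0], [0, 0, 0, -0.03, 0, 0, 0], [0, 0, 0, -0.04, 0, 0, 0], [0, 0, 0, -0.04, 0, 0, 0], [0, 0, 0, -0.04, 0, 0, 0], [0, 0, 0, -0.04, 0, 0, 0], [0, 0, 0, -0.04, 0, 0, 0]],
  ],
)

```text
clock: 31.98
position: [554.4, 137.8, 267.4]
ee_rot: [1.0, -0.02, 0.0, -0.0]
contact_force: [1.3, -0.4, -0.6]
gripper_width: 85.6
grasp_force: 0.0
```

Emit:
servo_tool(
  commands=[
    [[0, 0, 0.03, 0, 0, 0, 0], [0, 0, 0.04, 0, 0, 0, 0], [0, 0, 0.04, 0, 0, 0, 0], [0, 0, 0.04, 0, 0, 0, 0], [0, 0, 0, 0, 0, 0, 7], [0, 0, 0, 0, 0, 0, 7], [0, 0, 0, 0, 0, 0, 7], [0, 0, 0, 0, 0, 0, 7], [0, 0, 0, 0, 0, 0, 7], [0, 0, 0, 0, 0, 0, 7]],
  ],
)

```text
clock: 32.82
position: [548.7, -12.1, 265.1]
ee_rot: [0.925, -0.38, 0.0, -0.0]
contact_force: [-0.4, -0.2, 0.1]
gripper_width: 85.5
grasp_force: 0.0
```

Emit:
servo_tool(
  commands=[
    [[0, 0, 0, 0, 0, 0, 7], [0, 0, 0, 0, 0, 0, 7], [0, 0, 0, 0, 0, 0, 7], [0, 0, 0, 0, 0, 0, 7], [0, 0, 0, 0, 0, 0, 7], [0, 0, 0, 0, 0, 0, 7], [0, 0, 0, 0, 0, 0, 6], [0, 0, 0, 0, 0, 0, 0], [0, 0, 0, 0, 0, 0, 0]],
  ],
)

```text
clock: 33.57
position: [548.7, -11.9, 265.1]
ee_rot: [-0.694, 0.72, -0.0, 0.0]
contact_force: [-0.5, -0.2, -0.0]
gripper_width: 85.0
grasp_force: 0.0
```

```bash
python3 - <<'E'
from h import *
st();go([661.2,-172,270],177.43)
d=cams.get_image("scene");crop(d,190,155,170,120,4.5,"in.png")
E
```

```text
33.57 [548.6997 -11.902  265.0668] [-0.9993  0.0373 -0.0001] F [-0.5301 -0.236  -0.007 ] w 85.00360444756421 0.0 [ 0.2738  0.232  -0.1255  0.     -1.2133 -0.3111]
shift [ 155.8 -118.4   -4.9] turn [-0.   -0.    0.43] shift after turn [ 154.9 -119.6   -4.9]
```

View pics/in.png

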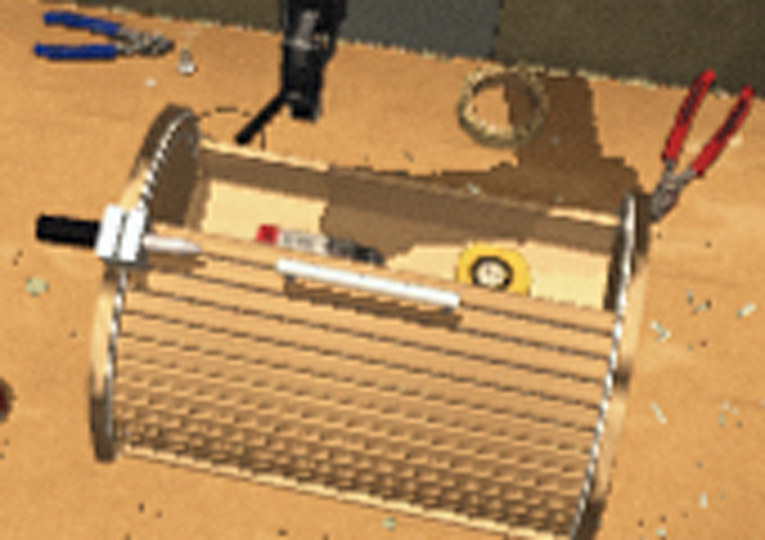

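The scene crop shows the pen (red end at 265,235) and tape measure (490,270) lying flat on the floor, with the pin through both lugs at (120,235). Now I draw the pin.

Emit:
servo_tool(
  commands=[
    [[0, 0.0155, -0.012, 0, 0, 0, 0.43], [0, 0.0155, -0.012, 0, 0, 0, 0], [0, 0.0155, -0.012, 0, 0, 0, 0], [0, 0.0155, -0.012, 0, 0, 0, 0], [0, 0.0155, -0.012, 0, 0, 0, 0], [0, 0.0155, -0.012, 0, 0, 0, 0], [0, 0.0155, -0.012, 0, 0, 0, 0], [0, 0.0155, -0.012, 0, 0, 0, 0], [0, 0.0155, -0.012, 0, 0, 0, 0], [0, 0.0155, -0.012, 0, 0, 0, 0]],
  ],
)

```text
clock: 34.45
position: [661.8, -173.2, 264.9]
ee_rot: [-0.691, 0.723, 0.0, -0.0]
contact_force: [0.5, 0.0, 0.1]
gripper_width: 85.2
grasp_force: 0.0
```

Emit:
servo_tool(
  commands=[
    [[0, 0, 0, 0, 0, 0, 0], [0, 0, 0, 0, 0, 0, 0], [0, 0, 0, 0, 0, 0, 0]],
  ],
)

```text
clock: 34.7
position: [661.0, -172.1, 264.8]
ee_rot: [-0.69, 0.723, 0.0, -0.0]
contact_force: [-0.0, 0.3, 0.4]
gripper_width: 85.4
grasp_force: 0.0
```

```bash
python3 - <<'E'
from h import *
st();go([661.2,-173,188.5],177.43)
E
```

```text
34.7 [ 661.0077 -172.1153  264.7526] [-0.9989  0.0465  0.0008] F [-0.0472  0.3328  0.3838] w 85.44192577354715 0.0 [-0.0187  0.4685  0.2239 -0.0002 -1.327  -0.0278]
shift [ 0.9 -0.3 76.3] turn [ 0.04  0.01 -0.1 ] shift after turn [ 0.9 -0.2 76.3]
```

Emit:
servo_tool(
  commands=[
    [[0, 0, 0, 0.025, 0, 0, 0], [0, 0, 0, 0.03, 0, 0, 0], [0, 0, 0, 0.02, 0, 0, 0], [0, 0, 0, 0, 0, 0, 0], [0, 0, 0, 0, 0, 0, 0], [255, 0, 0, 0, 0, 0, 0], [255, 0, 0, 0, 0, 0, 0], [255, 0, 0, 0, 0, 0, 0], [255, 0, 0, 0, 0, 0, 0], [255, 0, 0, 0, 0, 0, 0]],
  ],
)

```text
clock: 35.53
position: [661.6, -172.3, 191.0]
ee_rot: [-0.69, 0.724, -0.001, 0.001]
contact_force: [-0.1, -0.2, 0.6]
gripper_width: 25.7
grasp_force: 0.0
```

Emit:
servo_tool(
  commands=[
    [[255, 0, 0, 0, 0, 0, 0], [255, 0, 0, 0, 0, 0, 0], [255, 0.003, 0, 0, 0, 0, 0], [255, 0.003, 0, 0, 0, 0, 0], [255, 0.003, 0, 0, 0, 0, 0], [255, 0, 0, 0, 0, 0, 0]],
  ],
)

```text
clock: 36.03
position: [661.1, -181.9, 190.3]
ee_rot: [-0.69, 0.724, -0.0, 0.0]
contact_force: [0.5, 0.1, 1.2]
gripper_width: 13.8
grasp_force: 58.9
```

Emit:
servo_tool(
  commands=[
    [[255, 0.006, 0, 0, 0, 0, 0], [255, 0.01, 0, 0, 0, 0, 0], [255, 0.012, 0, 0, 0, 0, 0], [255, 0.015, 0, 0, 0, 0, 0], [255, 0.015, 0, 0, 0, 0, 0], [255, 0.015, 0, 0, 0, 0, 0], [255, 0.02, 0, 0, 0, 0, 0], [255, 0.02, 0, 0, 0, 0, 0], [255, 0, 0, 0, 0, 0, 0], [255, 0, 0, 0, 0, 0, 0]],
  ],
)

```text
clock: 36.87
position: [654.5, -296.6, 189.1]
ee_rot: [-0.689, 0.725, 0.001, -0.0]
contact_force: [-0.3, 0.3, -0.8]
gripper_width: 14.2
grasp_force: 58.5
```

```bash
python3 - <<'E'
from h import *
st();go([600,-320,3],177.43)
E
python3 pin.py | tail -2
```

```text
36.87 [ 654.4785 -296.6036  189.067 ] [-0.9987  0.0505  0.0017] F [-0.3295  0.3142 -0.7942] w 14.151367958625602 58.47083569038659 [-0.2012  0.573   0.2132  0.     -1.2127  0.1507]
shift [ 26.2  52.9 186.1] turn [ 0.1   0.01 -0.33] shift after turn [ 25.8  53.4 186.1]
30 [13, 17] y,z off at l=65 and slopes [ 2.8068 -0.0063 -1.227   0.0409] rms 0.06494965761374334
tip [ 656.6654 -201.5927  189.093 ]
```

Emit:
servo_tool(
  commands=[
    [[255, 0.013, 0.027, 0, 0, 0, 0], [255, 0.013, 0.027, 0, 0, 0, 0], [255, 0, 0, 0.04, 0, 0, 0], [255, 0, 0, 0.04, 0, 0, 0], [255, 0, 0, 0.04, 0, 0, 0], [255, 0, 0, 0.03, 0, 0, 0], [255, 0, 0, 0.02, 0, 0, 0], [255, 0, 0, 0, 0, 0, 0], [255, 0, 0, 0, 0, 0, 0], [255, 0, 0, 0, 0, 0, 0]],
  ],
)

```text
clock: 37.9
position: [602.0, -317.7, 22.1]
ee_rot: [-0.691, 0.723, -0.002, 0.001]
contact_force: [-0.1, 0.7, -0.5]
gripper_width: 14.0
grasp_force: 58.7
```

Emit:
servo_tool(
  commands=[
    [[255, 0, 0, 0, 0, 0, 0], [255, 0, 0, 0, 0, 0, 0]],
  ],
)

```text
clock: 38.07
position: [601.8, -317.8, 22.5]
ee_rot: [-0.69, 0.724, -0.002, 0.001]
contact_force: [-0.4, 0.1, -0.9]
gripper_width: 14.0
grasp_force: 58.7
```

Emit:
servo_tool(
  commands=[
    [[255, 0, 0, 0.01, 0, 0, 0], [255, 0, 0, 0.006, 0, 0, 0], [255, 0, 0, 0, 0, 0, 0], [255, 0, 0, 0, 0, 0, 0], [255, 0, 0, 0, 0, 0, 0]],
  ],
)

```text
clock: 38.48
position: [602.0, -317.8, 7.2]
ee_rot: [-0.691, 0.723, -0.002, 0.001]
contact_force: [-0.8, 3.2, 10.7]
gripper_width: 14.2
grasp_force: 60.8
```

Emit:
servo_tool(
  commands=[
    [[140, 0, 0, 0, 0, 0, 0], [140, 0, 0, 0, 0, 0, 0], [140, 0, 0, 0, 0, 0, 0], [140, 0, 0, -0.02, 0, 0, 0], [140, 0, 0, -0.04, 0, 0, 0], [140, 0, 0, -0.04, 0, 0, 0], [160, 0, 0, -0.04, 0, 0, 0], [160, 0, 0, -0.04, 0, 0, 0], [160, 0, 0, -0.04, 0, 0, 0], [160, 0, 0, -0.04, 0, 0, 0]],
  ],
)

```text
clock: 39.32
position: [599.7, -317.5, 265.5]
ee_rot: [-0.69, 0.724, 0.0, -0.0]
contact_force: [0.7, -0.8, 0.4]
gripper_width: 31.8
grasp_force: 0.0
```

```bash
python3 - <<'E'
from h import *
st();go([675.1,46.7,264],177.43)
w=cams.get_image("wrist");h=cv2.cvtColor(w["frame"],cv2.COLOR_BGR2HSV)
q=proj(w,[[602,-318,8],[606,-223,8]]);print("pin expected px",q)
m=(h[...,2]<45).astype(np.uint8);m[230:]=0;n,l,s,c=cv2.connectedComponentsWithStats(m)
for i in range(1,n):
    if s[i,4]>60: print(s[i],ray(w,c[i],12)[:2])
E
```

```text
39.32 [ 599.7138 -317.4797  265.488 ] [-0.9989  0.0477  0.0009] F [ 0.7492 -0.754   0.4278] w 31.80421268665566 0.0 [-0.2492  0.4602  0.2123 -0.0002 -1.3238  0.2016]
shift [-367.4  -57.9    1.6] turn [ 0.05  0.02 -0.16] shift after turn [-367.2  -59.     1.5]
pin expected px [[252.4174 149.3693]
 [252.8181 211.8987]]
```

```bash
python3 - <<'E'
from h import *
w=cams.get_image("wrist");g=cv2.cvtColor(w["frame"],cv2.COLOR_BGR2GRAY)
print(g[110:230:6,236:270:3])
E
```

```text
[[170 171 172 173 169 168 163 158 158 157 154 159]
 [174 170 170 169 166 163 162 159 160 156 152 159]
 [167 170 164 162 162 160 155 159 158 156 159 160]
 [158 160 156 160 159 157 133 161 159 160 160 162]
 [161 162 163 162 160 160  67  80  79 118 161 161]
 [163 160 162 162 165 139  53  57  56  94 154 160]
 [161 163 160 161 162 145  53  52  51  99 153 160]
 [165 164 164 163 161 142  50  52  48  91 154 161]
 [162 163 162 163 162 155  48  50  48  72 156 158]
 [164 165 162  99 102  96  18  21  29  92 104 101]
 [164 164 160  97 101 105  94 110  89 101 101 103]
 [163 163 160  97  99  97 101 121 109 102 100 106]
 [165 164 160 162 163 166 158 189 153 165 157 106]
 [163 165 163 164 164 164 159 189 152 160 164 161]
 [163 162 165 159 164 159 159 188 155 161 164 165]
 [163 163 163 166 167 162 158 188 157 158 162 161]
 [169 168 165 162 161 159 164 185 143 161 161 162]
 [163 162 159 162 167 159 160 167 160 160 161 162]
 [160 161 158 159 162 163 159 159 161 161 162 134]
 [160 161 161 161 156 161 159 158 161 157 164 108]]
```

The pin is on the table beside the cabinet (grip at rows 134–166, shank to row 206). Now to the bar.

Emit:
servo_tool(
  commands=[
    [[160, -0.037, -0.006, 0, 0, 0, 0], [160, -0.037, -0.006, 0, 0, 0, 0], [160, -0.037, -0.006, 0, 0, 0, 0], [160, -0.037, -0.006, 0, 0, 0, 0], [160, -0.037, -0.006, 0, 0, 0, 0], [160, -0.037, -0.006, 0, 0, 0, 0], [160, -0.037, -0.006, 0, 0, 0, 0], [160, -0.037, -0.006, 0, 0, 0, 0], [160, -0.037, -0.006, 0, 0, 0, 0], [160, -0.034, -0.004, 0, 0, 0, 0]],
  ],
)

```text
clock: 40.25
position: [675.7, 48.4, 262.9]
ee_rot: [-0.69, 0.724, 0.0, -0.001]
contact_force: [0.9, -0.2, -0.1]
gripper_width: 31.6
grasp_force: 0.0
```

Emit:
servo_tool(
  commands=[
    [[160, 0, 0, 0, 0, 0, 0], [160, 0, 0, 0, 0, 0, 0], [160, 0, 0, 0, 0, 0, 0]],
  ],
)

```text
clock: 40.5
position: [675.4, 46.1, 263.1]
ee_rot: [-0.69, 0.724, 0.0, -0.001]
contact_force: [0.4, -0.5, 0.3]
gripper_width: 31.8
grasp_force: 0.0
```

```bash
python3 - <<'E'
from h import *
st();go([676,46.7,187],177.43)
w=cams.get_image("wrist");q=proj(w,[[676,46.7-60,205],[676,46.7,205]]);print(q)
g=cv2.cvtColor(w["frame"],cv2.COLOR_BGR2GRAY).astype(int);h=cv2.cvtColor(w["frame"],cv2.COLOR_BGR2HSV)
for r in range(int(q[0,1]),int(q[1,1])+1,12): 
    if 0<=r<384: 
        c=np.where((h[r,200:310,1]<40)&(h[r,200:310,2]>110))[0]+200;print(r,c.min() if len(c) else None,c.max() if len(c) else None,len(c), ray(w,(c.mean(),r),205)[:2] if len(c) else '')
E
```

```text
40.5 [675.4031  46.0563 263.1106] [-0.9989  0.0472  0.0015] F [ 0.4327 -0.5137  0.3214] w 31.81910643220042 0.0 [ 0.3064  0.4587  0.204   0.     -1.3177 -0.3536]
shift [-0.7 -0.7 76.1] turn [ 0.09 -0.03 -0.14] shift after turn [-0.7 -0.6 76.1]
[[249.2554 124.854 ]
 [253.3902 206.2467]]
124 247 299 23 [669.1568 -13.5542]
136 247 262 16 [672.785   -5.5833]
148 247 298 17 [670.7685   2.8726]
160 247 261 15 [673.91    11.3208]
172 247 261 15 [674.3172  20.1377]
184 247 261 15 [674.736   29.2062]
196 247 261 15 [675.167   38.5371]
```

Emit:
servo_tool(
  commands=[
    [[160, 0, 0, 0.025, 0, 0, 0], [160, 0, 0, 0.03, 0, 0, 0], [160, 0, 0, 0.021, 0, 0, 0], [160, 0, 0, 0, 0, 0, 0], [255, 0, 0, 0, 0, 0, 0], [255, 0, 0, 0, 0, 0, 0], [255, 0, 0, 0, 0, 0, 0], [255, 0, 0, 0, 0, 0, 0], [255, 0, 0, 0, 0, 0, 0]],
  ],
)

```text
clock: 41.3
position: [676.2, 45.1, 189.6]
ee_rot: [-0.69, 0.724, -0.001, 0.0]
contact_force: [1.0, -4.9, -0.1]
gripper_width: 9.5
grasp_force: 58.7
```

Emit:
servo_tool(
  commands=[
    [[255, 0, 0.0102, -0.0034, 0, 0, 0], [255, 0, 0.0104, -0.0028, 0, 0, 0], [255, 0, 0.0106, -0.0021, 0, 0, 0], [255, 0, 0, 0, 0, 0, 0], [255, 0, 0, 0, 0, 0, 0]],
  ],
)

```text
clock: 41.72
position: [644.6, 46.7, 198.7]
ee_rot: [-0.69, 0.724, -0.001, 0.001]
contact_force: [-1.0, -5.7, 1.9]
gripper_width: 9.7
grasp_force: 59.9
```

Emit:
servo_tool(
  commands=[
    [[255, 0, 0.0107, -0.0015, 0, 0, 0], [255, 0, 0.0108, -0.0008, 0, 0, 0], [255, 0, 0.0108, -0.0001, 0, 0, 0], [255, 0, 0.0108, 0.0006, 0, 0, 0], [255, 0, 0.0107, 0.0012, 0, 0, 0], [255, 0, 0.0106, 0.0019, 0, 0, 0], [255, 0, 0.0105, 0.0026, 0, 0, 0], [255, 0, 0.0103, 0.0032, 0, 0, 0], [255, 0, 0.0101, 0.0039, 0, 0, 0], [255, 0, 0.0098, 0.0045, 0, 0, 0]],
  ],
)

```text
clock: 42.55
position: [542.1, 52.2, 185.1]
ee_rot: [-0.691, 0.723, -0.003, 0.003]
contact_force: [7.9, -9.5, -4.0]
gripper_width: 9.4
grasp_force: 59.8
```

Emit:
servo_tool(
  commands=[
    [[255, 0, 0.0095, 0.0051, 0, 0, 0], [255, 0, 0.0092, 0.0057, 0, 0, 0], [255, 0, 0.0088, 0.0063, 0, 0, 0], [255, 0, 0.0084, 0.0068, 0, 0, 0], [255, 0, 0.008, 0.0073, 0, 0, 0], [255, 0, 0.0075, 0.0078, 0, 0, 0], [255, 0, 0.007, 0.0083, 0, 0, 0], [255, 0, 0, 0, 0, 0, 0], [255, 0, 0, 0, 0, 0, 0]],
  ],
)

```text
clock: 43.3
position: [479.6, 55.8, 133.3]
ee_rot: [-0.69, 0.724, 0.001, -0.001]
contact_force: [-5.1, 2.0, -1.5]
gripper_width: 9.3
grasp_force: 60.1
```

Emit:
servo_tool(
  commands=[
    [[255, 0, 0.0064, 0.0087, 0, 0, 0], [255, 0, 0.0059, 0.0091, 0, 0, 0], [255, 0, 0.0053, 0.0094, 0, 0, 0], [255, 0, 0.0047, 0.0097, 0, 0, 0], [255, 0, 0.002, 0.006, 0, 0, 0], [255, 0, 0, 0, 0, 0, 0], [255, 0, 0, 0, 0, 0, 0]],
  ],
)

```text
clock: 43.88
position: [456.9, 57.0, 90.6]
ee_rot: [-0.69, 0.724, 0.0, -0.0]
contact_force: [-3.1, 0.3, -2.7]
gripper_width: 9.9
grasp_force: 61.6
```

Emit:
servo_tool(
  commands=[
    [[255, 0, 0.001, 0.004, 0, 0, 0], [255, 0, 0.001, 0.003, 0, 0, 0], [255, 0, 0, 0.002, 0, 0, 0], [255, 0, 0, 0, 0, 0, 0], [255, 0, 0, 0, 0, 0, 0]],
  ],
)

```text
clock: 44.3
position: [455.3, 56.9, 85.5]
ee_rot: [-0.69, 0.723, -0.0, 0.0]
contact_force: [-12.7, 1.8, 26.1]
gripper_width: 9.3
grasp_force: 65.7
```

Emit:
servo_tool(
  commands=[
    [[255, 0, 0, -0.003, 0, 0, 0], [190, 0, 0, 0, 0, 0, 0], [180, 0, 0.003, 0, 0, 0, 0], [180, 0, 0, 0, 0, 0, 0], [180, 0, 0, 0, 0, 0, 0], [180, 0, 0, -0.01, 0, 0, 0], [180, 0, 0, -0.03, 0, 0, 0], [180, 0, 0, -0.04, 0, 0, 0], [180, 0, 0, -0.04, 0, 0, 0], [180, 0, 0, -0.04, 0, 0, 0]],
  ],
)

```text
clock: 45.13
position: [451.7, 56.7, 246.2]
ee_rot: [-0.69, 0.724, 0.0, -0.0]
contact_force: [0.7, 0.7, 0.1]
gripper_width: 25.2
grasp_force: 0.0
```

Emit:
servo_tool(
  commands=[
    [[180, 0, 0.02, -0.02, 0, 0, 0], [180, 0, 0, -0.01, 0, 0, 0], [180, 0, 0, 0, 0, 0, 0], [180, 0, 0, 0, 0, 0, 0]],
  ],
)

```text
clock: 45.47
position: [432.0, 58.0, 274.5]
ee_rot: [-0.69, 0.724, 0.0, 0.0]
contact_force: [-0.4, 0.5, -0.7]
gripper_width: 24.9
grasp_force: 0.0
```

```bash
python3 - <<'E'
from h import *
import pickle
st();d0,e0=pickle.load(open("a.pkl","rb"));e=cams.get_image("side");d=cams.get_image("scene")
def shift(a,b,r):
    y0,y1,x0,x1=r;a=cv2.cvtColor(a["frame"],cv2.COLOR_BGR2GRAY);b=cv2.cvtColor(b["frame"],cv2.COLOR_BGR2GRAY)
    m=cv2.matchTemplate(b[y0-6:y1+6,x0-6:x1+6],a[y0:y1,x0:x1],cv2.TM_CCOEFF_NORMED);_,v,_,l=cv2.minMaxLoc(m);return l[0]-6,l[1]-6,v
print("bar+ear scene",shift(d0,d,(174,196,262,303)),shift(d0,d,(168,184,228,242)),"bar side",shift(e0,e,(178,195,245,288)))
print("glue",shift(d0,d,(226,254,174,194)),"roll",shift(d0,d,(168,190,290,315)))
w=cams.get_image("wrist");h=cv2.cvtColor(w["frame"],cv2.COLOR_BGR2HSV)
q=proj(w,[cab([-161.6,-55,101]),cab([-161.6,50,101])]);print(q)
for r in range(int(q[0,1])+3,int(q[1,1]),14):
    x=int(np.interp(r,q[:,1],q[:,0]));c=np.where((h[r,x-25:x+25,1]<40)&(h[r,x-25:x+25,2]>130))[0]+x-25;print(r,x,c.mean() if len(c) else None,len(c))
E
```

```text
45.47 [432.0417  58.0472 274.5479] [-0.9989  0.0473 -0.0006] F [-0.4268  0.5376 -0.7351] w 24.908788633756473 0.0 [ 0.5087  0.0218 -0.3495 -0.0003 -1.1986 -0.5559]
bar+ear scene (0, 0, 0.684495210647583) (0, 0, 0.9980581998825073) bar side (0, 0, 0.8456910848617554)
glue (0, 0, 0.9960200786590576) roll (0, 0, 0.6540603637695312)
[[233.5203 117.9815]
 [235.7388 209.2663]]
120 233 230.5 10
134 233 231.0 9
148 234 231.0 9
162 234 231.5 10
176 234 232.0 9
190 235 232.0 9
204 235 232.0 9
```

The shutter is back in its starting place (ear match 0.998, zero pixel shift). The glue bottle and tape roll have not moved, and the arm is clear. I hand the job in.

```bash
python3 -c "
from bench import ticket
print(ticket.job_done())"
```

```text
the job is handed in; nothing more can be done
None
```

The job is done and handed in at about 46 s: the pen and tape measure (the only two present) are flat on the cabinet floor, the pin is on the table beside the cabinet, the shutter is fully shut, and the glue bottle and tape roll have not moved.

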